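# Lay the cap plates on their posts

### The arm

A 7-joint arm with a two-finger parallel gripper is mounted at the origin on the work surface. World frame = base frame: x ahead of the robot, y to its left, z up, the work surface at z = 0. Lengths are in m, angles in rad, forces in N, time in s.
With the tool pointing down it reaches from about 0.425 to 0.875 m from the base axis. Payload 4.7 kg.
Tool frame: the origin (TCP) lies on the mounting face of the last link; the fingertips stand 182 mm ahead of it and the grasp point (between the pads) lies 164 mm ahead of it; z points along the fingers, y is the direction in which the jaws open and shut (so a half turn about z gives the same grasp; the last joint's range is limited). The gripper opens to 87 mm and grips with 3 to 60 N. Pads are 19 mm wide; open, the fingers measure 117 mm over their backs; the gripper's body (75 mm by 190 mm) begins 51 mm behind the grasp point.
Start: joints at [1.143, 0.321, -0.07, 1.45, 0.023, 1.371, -0.057], TCP at [0.278, -0.588, 0.405] pointing down, gripper open.
Joint ranges: [-2.86, 2.86], [-0.3, 2.09], [-1.38, 1.24], [0.06, 2.45], [-1.56, 4.7], [0.09, 2.05], [-2.69, 2.69]. Speed limits (rad/s): [2.57, 2.57, 3.14, 3.14, 3.14, 3.14, 3.14].

### API

Orientations are given as a rotation vector (axis times angle).
In Python, from bench import ctrl gives the robot as it stands. The module is installed in compiled form; this text tells all that it offers.
- The arm moves only by the tool play_rows, never from a script. Its argument "targets" is text: rows parted by semicolons, each of 7 numbers parted by spaces: the shift along the tool's x, y, z in cm, then the turn, a rotation vector about the tool's x, y, z in rad, then the opening, from -1 (shut) to 1 (fully open). In form: x y z ax ay az grip; .... A call has 1 to 20 rows; each row shifts and turns the pose as measured when the row begins, along the tool's axes as they then stand; what a row does not reach is not made up. A row lasts 1/8 s, in which the tool goes at most 62.5 mm and 10.7 degrees, less where a joint would pass 70% of its speed; a pose out of reach is approached as far as the arm can. A call is refused whole if a number of a shift passes 6.25 or a number of a turn 0.188, either way. A call with a gripper value outside its range is refused whole. The fingers move at their own pace and stop on an object; "newtons" is the grip in N (left out, the last holds). Time passes only in rows, so rows that do not move let the fingers close. It gives the time, the measured TCP pose, the force and the opening at its end, in the units of the state.
- ctrl.get_state(): the state, without advancing time (a new reading comes with each control period).
- ctrl.get_image(name): name is "scene" or "top"; returns a dict with "pixels" (420x560x3 uint8, blue, green, red), "depth" (420x560 float32, m along the optical axis (not along the pixel's ray), 0 where there is no reading), "intrinsics" (3x3 intrinsics, pixels), "R" (3x3) and "t" (3): a world point X has camera coordinates R X + t. Camera axes: x right, y down, z forward; pixel columns grow to the right and rows downward; lengths in m; the calibration is good to about 2 mm. A picture is of the moment at which its call begins.
- ctrl.close_job(): hands the job in, once; it reports no verdict.
The state is a dict: "time": time; "joint_positions": joint angles; "qd": joint speeds; "joint_torque": joint torques, N m; "position": TCP position; "tool_rot": TCP orientation; "ft_force": force on the tool from outside, world axes, zero at the start; "torque": the same for the moment, N m; "grip_width": opening from 0.0 (shut) to 1.0 (fully open).
Only numpy, scipy, OpenCV 4.12 (cv2) and the standard library are available. Lean on these libraries where they do the work, as an engineer would, in place of code of your own. Each camera call takes 0.05 s, during which the arm holds its last target.

### The job

The four cap plates are stacked on the welding bench. Take the stack apart and lay each plate flat on the open top of the post it was cut for (same shape, a little larger all round), centred and with its edges square to the tube, ready for tacking. Lower each one on to its post and do not drop it, and leave the posts, the rusty pipe offcut and the marking pen among them where they are.

Things in the scene. Friction and masses are not known exactly. Their poses are not given: they have to be found in the camera images.
- cap_square: Square steel cap plate, 60 x 60 x 10 mm, about 0.28 kg, dark mill scale on top with a bright edge; the bottom plate of the stack, flat on the bench at the start. For the square-tube post. Origin: centre of the underside; x and y along its edges, z up.
- cap_disc_large: Large round steel cap disc, 58 mm diameter, 10 mm thick, about 0.21 kg; second from the bottom, lying on the square plate, whose corners show beyond it. For the large-pipe post. Origin: centre of the underside, z up.
- cap_flat: Rectangular steel cap plate, 50 mm (x) by 30 mm (y) by 10 mm, about 0.12 kg; third, lying on the large disc. For the flat rectangular-tube post. Origin: centre of the underside; x along its long edges, z up.
- cap_disc_small: Small round steel cap disc, 32 mm diameter, 10 mm thick, about 0.06 kg; top of the stack, lying on the rectangular plate. For the small-pipe post. Origin: centre of the underside, z up. The plates lie loosely on one another, up to about 3 mm off centre and turned.
- post_square: Short upright post of 50 x 50 mm square tube (3 mm wall, open top). It stands loose (1.00 kg) on a 90 x 90 x 10 mm base plate. Origin: centre of the underside, z up. The tube's rim is 90 mm above the origin; x and y along the tube's faces. The square cap belongs on it with 5 mm over on every side; any quarter turn will do.
- post_pipe_large: Short upright post of 48 mm round pipe (3 mm wall, open top). It stands loose (0.90 kg) on a 90 x 90 x 10 mm base plate. Origin: centre of the underside, z up. The pipe's rim is 75 mm above the origin. The large disc belongs on it with 5 mm over all round.
- post_flat: Short upright post of 40 mm (x) by 20 mm (y) rectangular tube (3 mm wall, open top). It stands loose (0.80 kg) on a 90 x 90 x 10 mm base plate. Origin: centre of the underside, z up. The tube's rim is 85 mm above the origin; x along the 40 mm side. The rectangular cap belongs on it, long side along long side, either way round, with 5 mm over on every side.
- post_pipe_small: Short upright post of 21 mm round pipe (3 mm wall, open top). It stands loose (0.75 kg) on a 90 x 90 x 10 mm base plate. Origin: centre of the underside, z up. The pipe's rim is 70 mm above the origin. The small disc belongs on it with 5 mm over all round.
- offcut: Bystander: loose offcut of rusty brown pipe standing on end, 42 mm diameter, 38 mm high, no base plate. Origin: centre of the underside. Not to be moved.
- marker: Bystander: aluminium marking pen lying on the bench, 12 mm thick, 110 mm long along its x. Origin: on the bench under its middle. Not to be moved.

How it is judged:
By the outcome, as a careful person would: the job done as asked, in the order asked, and still so for the second after the job is handed in, with the robot touching nothing.
It also fails if it takes over 112 s, if anything falls off the work surface, if the arm or the gripper's body presses on something with over 40 N, if the wrist force passes 120 N, or if a joint passes its speed limit or range.

## Working session

There is one attempt and no reset: what is moved stays moved. The work goes in short steps, Python scripts to look and compute and a tool call to move; the robot and the scene stay as the last step left them, time stands still between calls to the robot, and variables do not carry over. Pictures are saved under pics/ and viewed, and the job is handed in when it is done.

Besides the shell and the picture viewer there is one more tool, called after "Call:" in YAML: its name, and indented under it one key for each argument. play_rows: Moves the arm, as the interface text tells. Its arguments: {"type":"object","properties":{"targets":{"type":"string"},"newtons":{"type":"number"}},"required":["targets"]}

```bash
mkdir -p pics; ls; python3 - <<'E'
from bench import ctrl
import cv2,numpy as np
s=ctrl.get_state();print(s)
for n in("scene","top"):
    d=ctrl.get_image(n);cv2.imwrite(f"pics/{n}0.png",d["pixels"]);np.savez(f"{n}0.npz",**d);print(n,d["intrinsics"],d["R"],d["t"])
E
```

```text
pics
{'time': 0.0, 'joint_positions': array([ 1.14304814,  0.32180256, -0.07005424,  1.45168569,  0.02262911,
        1.37082135, -0.0568794 ]), 'qd': array([-9.64691373e-06, -5.92947298e-05, -1.38640047e-04,  4.81896574e-08,
       -1.18368683e-03,  1.91650826e-03,  4.66626958e-04]), 'joint_torque': array([-1.32998812e-04, -4.91281128e+01, -4.03564554e-01, -3.12526238e+01,
       -6.36726804e-02,  4.35681792e-02,  1.72794994e-04]), 'position': array([ 0.27780477, -0.58740387,  0.40366888]), 'tool_rot': array([-3.06342386e+00, -6.88059628e-01,  8.75189289e-04]), 'ft_force': array([-0.37252897,  0.04779805,  0.26835563]), 'torque': array([-0.0423712 , -0.01749153,  0.02755151]), 'grip_width': 0.9949796646743683}
scene [[448.30911669   0.         280.60274047]
 [  0.         448.30911669 209.19772514]
 [  0.           0.           1.        ]] [[ 0.29609862  0.95514987 -0.00378519]
 [ 0.81413769 -0.25445298 -0.52195163]
 [-0.49950518  0.15146749 -0.85296669]] [-0.1836114  -0.42225782  1.39648081]
top [[418.78356585   0.         276.86913756]
 [  0.         418.78356585 213.69722122]
 [  0.           0.           1.        ]] [[ 0.0121224  -0.99917382  0.0387908 ]
 [-0.99756416 -0.01474972 -0.06817769]
 [ 0.06869352 -0.03786983 -0.99691879]] [-0.00925693  0.54288723  0.7648304 ]
```

View pics/scene0.png

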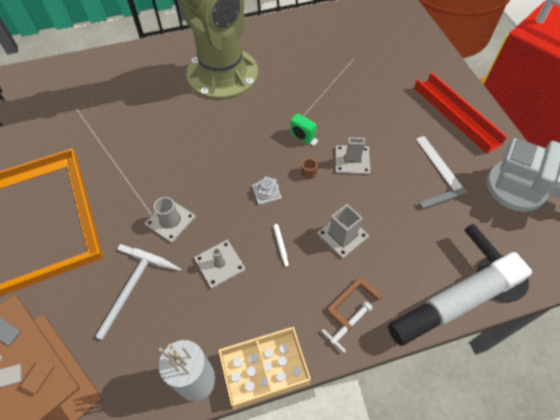

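View pics/top0.png

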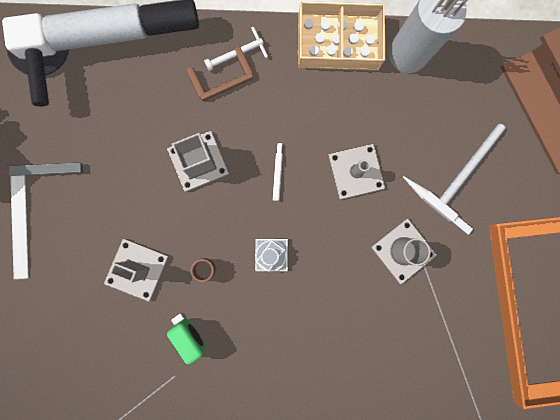

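The pictures show the stack at about (271,255) in top. The posts there are: square (195,157), small pipe (360,170), large pipe (408,250) and flat (130,270). The offcut is at (203,270) and the pen at (278,172). Next I'll take enlarged crops and depth measurements.

```bash
cat > h.py <<'E'
import numpy as np,cv2
def load(f): return dict(np.load(f))
def world(d):
    K,R,t=d["intrinsics"],d["R"],d["t"];Z=d["depth"]
    v,u=np.mgrid[:Z.shape[0],:Z.shape[1]]
    P=np.stack([(u-K[0,2])/K[0,0]*Z,(v-K[1,2])/K[1,1]*Z,Z],-1)
    return (P-t)@R
def atz(d,uv,z):
    K,R,t=d["intrinsics"],d["R"],d["t"]
    uv=np.atleast_2d(uv).astype(float);r=np.c_[(uv[:,0]-K[0,2])/K[0,0],(uv[:,1]-K[1,2])/K[1,1],np.ones(len(uv))]@R
    c=-R.T@t;return c+r*((z-c[2])/r[:,2])[:,None]
def proj(d,X):
    p=(np.atleast_2d(X)@d["R"].T+d["t"])@d["intrinsics"].T;return p[:,:2]/p[:,2:]
E
python3 - <<'E'
from h import *
d=load("top0.npz");P=world(d)
for n,(u,v) in dict(stack=(271,256),sq=(195,157),sp=(360,170),lp=(408,250),fl=(130,270),off=(203,270),pen=(278,172),sqbase=(180,175),table=(300,330)).items():
    w=P[v-30:v+31,u-35:u+36].reshape(-1,3);print(n,P[v,u].round(3),'maxz',w[:,2].max().round(4), np.percentile(w[:,2],[2,50]).round(4))
def crop(d,u,v,r,name):
    c=d["pixels"][v-r:v+r,u-r:u+r];return cv2.resize(c,(380,380),interpolation=cv2.INTER_CUBIC)
a=[crop(d,u,v,36,'') for u,v in((195,157),(360,170),(408,250),(135,270))]
cv2.imwrite("pics/posts.png",cv2.resize(np.vstack([np.hstack(a[:2]),np.hstack(a[2:])]),(600,600)))
s=load("scene0.npz")
cv2.imwrite("pics/stack.png",np.hstack([crop(d,271,256,22,''),crop(s,266,189,22,'')]))
E
```

```text
stack [0.465 0.009 0.04 ] maxz 0.7998 [-0.0026  0.0007]
sq [0.649 0.154 0.009] maxz 0.7998 [-0.0026  0.0082]
sp [ 0.62  -0.148  0.065] maxz 0.7998 [-0.0026  0.0063]
lp [ 0.478 -0.254  0.008] maxz 0.7998 [-0.0024  0.0073]
fl [0.44  0.245 0.085] maxz 0.7998 [-0.0021  0.0086]
off [0.436 0.135 0.002] maxz 0.7998 [-0.0026  0.0003]
pen [ 0.623 -0.003  0.012] maxz 0.7998 [-0.0029  0.    ]
sqbase [0.614 0.181 0.011] maxz 0.7998 [-0.0026  0.0012]
table [ 0.325 -0.049 -0.   ] maxz 0.7998 [-0.0025  0.0003]
```

View pics/posts.png

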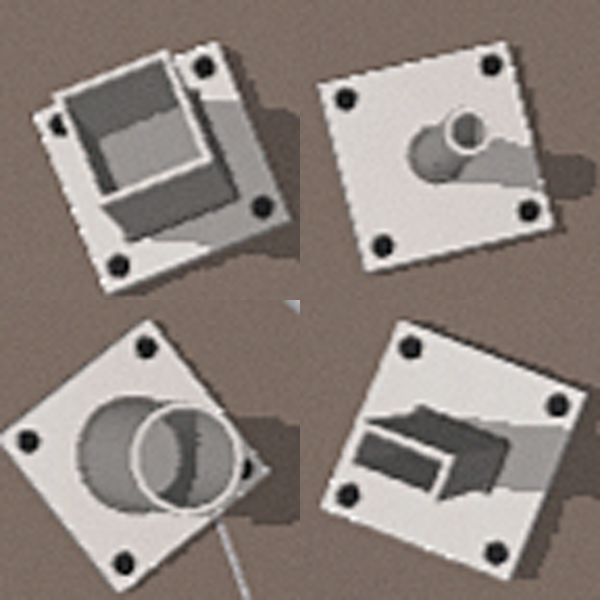

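View pics/stack.png

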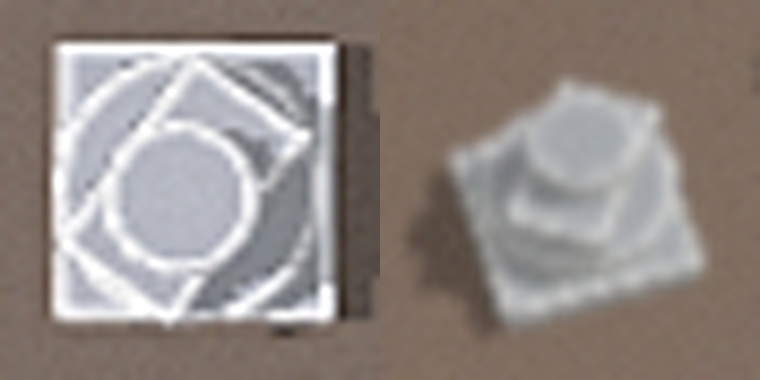

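```bash
cat > fit.py <<'E'
from h import *
from scipy.optimize import minimize
from scipy.ndimage import map_coordinates
def rect(a,b,n=40):
    s=np.linspace(-1,1,n);o=np.ones(n)
    return np.r_[np.c_[s*a/2,o*b/2],np.c_[s*a/2,-o*b/2],np.c_[o*a/2,s*b/2],np.c_[-o*a/2,s*b/2]]
def circ(D,n=160):
    t=np.linspace(0,2*np.pi,n,endpoint=False);return D/2*np.c_[np.cos(t),np.sin(t)]
def place(sh,p,z):
    c,s=np.cos(p[2]),np.sin(p[2]);xy=sh@np.array([[c,s],[-s,c]])+p[:2];return np.c_[xy,np.full(len(xy),z)]
def samp(d,I,X):
    q=proj(d,X);return map_coordinates(I,[q[:,1],q[:,0]],order=1)
def gray(d,s=0.6): return cv2.GaussianBlur(cv2.cvtColor(d["pixels"],cv2.COLOR_BGR2GRAY).astype(float),(0,0),s)
def fit(d,shapes,z,p0,round_,rng=0.006):
    """shapes: list of (weight, outline)"""
    I=gray(d)
    f=lambda p:-sum(w*samp(d,I,place(sh,p,z)).mean() for w,sh in shapes)
    best=None
    for dx in np.arange(-rng,rng+1e-9,.0015):
        for dy in np.arange(-rng,rng+1e-9,.0015):
            for da in ([0] if round_ else np.radians(np.arange(-12,13,3))):
                p=np.array(p0)+[dx,dy,da];v=f(p)
                if best is None or v<best[0]: best=(v,p)
    r=minimize(lambda x:f(x*[.001,.001,.02]),best[1]/[.001,.001,.02],method="Nelder-Mead",options=dict(xatol=.01,fatol=.005,initial_simplex=best[1]/[.001,.001,.02]+np.array([[0,0,0],[1,0,0],[0,1,0],[0,0,1]])))
    return r.x*[.001,.001,.02],-r.fun
E
cat > posts.py <<'E'
from fit import *
import sys
top=load("top0.npz");sc=load("scene0.npz")
posts=dict(square=("r",50,50,90,(195,157)),large=("c",48,48,75,(408,250)),flat=("r",40,20,85,(130,270)),small=("c",21,21,70,(360,170)))
for n,(k,a,b,h,uv) in posts.items():
    z=h/1000;a/=1000;b/=1000
    P=world(top);m=(abs(P[...,2]-z)<.004)
    lab=cv2.connectedComponentsWithStats(m.astype(np.uint8),connectivity=8)
    vv,uu=np.nonzero(m);sel=np.hypot(uu-uv[0],vv-uv[1])<38
    pts=P[vv[sel],uu[sel],:2]
    (c,wh,ang)=cv2.minAreaRect((pts*1000).astype(np.float32));c0=np.array(c)/1000
    an=np.radians(ang)
    if k=="r" and wh[0]<wh[1]: an+=np.pi/2
    if k=="c": cc=cv2.minEnclosingCircle((pts*1000).astype(np.float32));print(n,"circ",cc)
    print(n,sel.sum(),"depthrect",c,wh,np.degrees(an))
    w=.003
    mk=(lambda e:rect(a+2*e,b+2*e)) if k=="r" else (lambda e:circ(a+2*e))
    sh=[(1,mk(-.0015)),(-.5,mk(-.0045)),(-.5,mk(.0015))]
    for nm,d in(("top",top),("scene",sc)):
        p,v=fit(d,sh,z,[*c0,an],k=="c");print("  rim",nm,(p[:2]*1000).round(1),np.degrees(p[2]).round(1),round(v,1))
        sh2=[(1,rect(.0875,.0875)),(-1,rect(.0925,.0925))]
        best=max((fit(d,sh2,.01,[*p[:2],p[2]+o],False,.003) for o in (0,np.pi/8,np.pi/4,3*np.pi/8)),key=lambda r:r[1])
        q,v=best;print("  base",nm,(q[:2]*1000).round(1),np.degrees(q[2]).round(1)%90,round(v,1))
E
python3 posts.py
```

```text
square 237 depthrect (642.9022216796875, 150.20263671875) (51.03791046142578, 49.9636116027832) 23.51289176940918
  rim top [642.6 149.8] 23.5 64.3
  base top [642.1 149.7] 23.5 45.6
  rim scene [644.3 150.4] 23.4 16.3
  base scene [645.3 150.1] 23.5 14.3
large circ ((477.0082702636719, -244.14620971679688), 24.127857208251953)
large 166 depthrect (477.35821533203125, -243.82896423339844) (45.354679107666016, 47.42213821411133) 1.0057226419448853
  rim top [ 476.6 -244.8] 0.9 46.3
  base top [ 476.3 -244.6] 38.5 64.8
  rim scene [ 478.1 -244.4] 2.6 12.7
  base scene [ 479.2 -243.9] 37.5 19.5
flat 152 depthrect (436.6071472167969, 258.5481262207031) (40.11684036254883, 20.378826141357422) 68.70196533203125
  rim top [436.2 258.8] 69.3 75.4
  base top [436.  258.3] 69.1 72.7
  rim scene [438.5 258.9] 72.6 12.4
  base scene [438.4 258.6] 69.1 20.7
small circ ((628.2744750976562, -153.25753784179688), 10.554086685180664)
small 58 depthrect (628.548583984375, -153.21023559570312) (18.579986572265625, 20.192777633666992) 4.2444233894348145
  rim top [ 628.4 -153.9] 5.7 45.1
  base top [ 628.2 -153.7] 14.3 69.0
  rim scene [ 629.4 -153.3] 5.4 12.1
  base scene [ 630.5 -153.8] 14.2 28.7
```

```bash
cat > stack.py <<'E'
from fit import *
top=load("top0.npz");sc=load("scene0.npz")
c=atz(top,(271,256),.03)[0]
S=dict(square=("r",60,60,.01,0),large=("c",58,58,.02,0),flat=("r",50,30,.03,0),small=("c",32,32,.04,0))
vis=cv2.resize(top["pixels"][230:282,245:297],(572,572),interpolation=cv2.INTER_CUBIC)
for n,(k,a,b,z,an) in S.items():
    a/=1000;b/=1000
    mk=(lambda e:rect(a+2*e,b+2*e)) if k=="r" else (lambda e:circ(a+2*e))
    sh=[(1,mk(-.001)),(-.5,mk(-.004)),(-.5,mk(.002))]
    for nm,d in(("top",top),("scene",sc)):
        r=[fit(d,sh,z,[c[0],c[1],o],k=="c",.009) for o in ([0] if k=="c" else np.radians([0,24,48,72,96,120,144,168]))]
        p,v=max(r,key=lambda r:r[1]);print(n,nm,(p[:2]*1000).round(1),np.degrees(p[2]).round(1),round(v,1))
        if nm=="top":
            q=((proj(d,place(mk(0),p,z))-[245,230]+.5)*11).astype(int)
            for x in q: cv2.circle(vis,tuple(map(int,x)),1,(0,0,255) if k=="c" else (0,200,0),-1)
cv2.imwrite("pics/stackfit.png",vis)
E
python3 stack.py
```

```text
square top [466.6   7.8] 90.6 53.0
square scene [468.6   8.4] -0.9 10.5
large top [466.2   8.6] -1.3 32.4
large scene [467.2   8.9] 0.7 5.4
flat top [465.   11.2] 144.6 36.5
flat scene [466.8  11.4] 145.2 8.0
small top [464.1  11.8] 0.4 34.9
small scene [465.6  12.6] 0.6 6.8
```

View pics/stackfit.png

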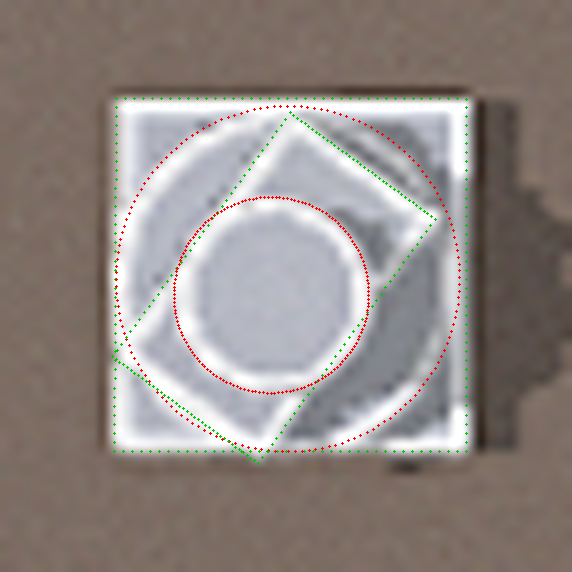

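```bash
cat > plan.py <<'E'
import sys,numpy as np
from scipy.spatial.transform import Rotation as Ro
from bench import ctrl
def report(target=None):
    s=ctrl.get_state();R=Ro.from_rotvec(s["tool_rot"]).as_matrix();p=s["position"]
    yaw=np.degrees(np.arctan2(R[1,0],R[0,0]))
    print("t %.2f tcp %s tip z %.1f yaw %.2f tilt(deg) %s F %s grip %.3f (%.1f mm)"%(s["time"],(p*1000).round(1),(p[2]-.182)*1000,yaw,np.degrees([R[0,2],R[1,2]]).round(2),s["ft_force"].round(1),s["grip_width"],87*s["grip_width"]))
    print("q",s["joint_positions"].round(2))
    if target is not None:
        x,y,zt,th=target # mm, mm, tip mm, deg
        dth=(th-yaw+90)%180-90
        tgt=np.array([x,y,zt+182])/1000
        zc=np.array([0,0,-1.]);a=np.radians(yaw)
        lev=(Ro.from_euler("z",yaw+dth,degrees=True)*Ro.from_euler("x",180,degrees=True)).as_matrix()
        turn=Ro.from_matrix(R.T@lev).as_rotvec()
        print("turn(rad,tool)",turn.round(4)," shift now axes cm",(R.T@(tgt-p)*100).round(2)," shift after turn cm",(lev.T@(tgt-p)*100).round(2))
if __name__=="__main__":
    report([float(v) for v in sys.argv[1:]] if len(sys.argv)>1 else None)
E
python3 plan.py 465 12.1 100 90
python3 - <<'E'
from h import *
for n in("top0","scene0"):
    d=load(n+".npz");print((-d["R"].T@d["t"]).round(3))
    P=world(d).reshape(-1,3);
    for x0 in np.arange(.2,1.1,.1):
        print([round(float(P[(abs(P[:,0]-x0)<.05)&(abs(P[:,1]-y0)<.05)&(P[:,2]<.7)][:,2].max(initial=-1)),2) for y0 in np.arange(-.6,.61,.1)])
E
```

```text
t 0.10 tcp [ 277.8 -587.4  403.8] tip z 221.8 yaw 25.32 tilt(deg) [-0.05  0.09] F [ 0.2 -0.7  0.1] grip 0.999 (86.9 mm)
q [ 1.14  0.32 -0.07  1.45  0.02  1.37 -0.06]
turn(rad,tool) [-1.600e-03 -9.000e-04 -1.129e+00]  shift now axes cm [ 42.56 -46.17  12.25]  shift after turn cm [59.95 18.72 12.18]
[0.489 0.028 0.8  ]
[-1.0, 0.03, 0.03, 0.01, 0.01, 0.0, 0.01, 0.01, 0.01, 0.01, 0.01, 0.01, -1.0]
[0.0, 0.03, 0.03, 0.01, 0.01, 0.0, 0.01, 0.07, 0.07, 0.01, 0.0, 0.01, -1.0]
[0.0, 0.01, 0.03, 0.01, 0.01, 0.01, 0.04, 0.04, 0.09, 0.09, 0.01, 0.01, -1.0]
[0.01, 0.03, 0.03, 0.08, 0.08, 0.0, 0.04, 0.04, 0.01, 0.09, 0.0, 0.01, -1.0]
[0.01, 0.01, 0.02, 0.02, 0.07, 0.07, 0.01, 0.09, 0.09, 0.0, 0.02, 0.02, -1.0]
[0.01, 0.01, 0.02, 0.0, 0.01, 0.01, 0.01, 0.09, 0.09, 0.0, 0.07, 0.0, -1.0]
[0.02, 0.13, 0.13, 0.16, 0.16, 0.05, 0.05, 0.02, 0.02, 0.06, 0.07, 0.07, -1.0]
[0.0, 0.13, 0.0, 0.2, 0.19, 0.05, 0.05, 0.02, 0.07, 0.08, 0.08, 0.07, -1.0]
[-1.0, -1.0, -1.0, -1.0, -1.0, -1.0, -1.0, -1.0, -1.0, -1.0, -1.0, -1.0, -1.0]
[ 1.096 -0.144  0.97 ]
[0.03, 0.03, 0.03, 0.01, 0.01, 0.01, 0.01, 0.01, 0.01, 0.01, 0.01, 0.04, 0.04]
[0.01, 0.32, 0.03, 0.01, 0.01, 0.01, 0.01, 0.07, 0.07, 0.01, 0.01, 0.04, 0.04]
[0.0, 0.01, 0.03, 0.01, 0.01, 0.01, 0.03, 0.04, 0.09, 0.09, 0.01, 0.01, 0.04]
[0.03, 0.03, 0.03, 0.08, 0.08, 0.01, 0.05, 0.04, 0.02, 0.09, 0.01, 0.01, 0.04]
[0.13, 0.13, 0.02, 0.02, 0.07, 0.07, 0.02, 0.09, 0.09, 0.01, 0.02, 0.02, 0.13]
[0.14, 0.14, 0.02, 0.01, 0.02, 0.02, 0.01, 0.09, 0.09, 0.01, 0.07, 0.01, 0.14]
[0.15, 0.15, 0.13, 0.16, 0.16, 0.05, 0.05, 0.03, 0.02, 0.01, 0.07, 0.07, 0.01]
[0.13, 0.13, 0.13, 0.25, 0.25, 0.05, 0.05, 0.05, 0.07, 0.08, 0.08, 0.07, 0.01]
[-1.0, -1.0, -1.0, -1.0, 0.0, -0.0, 0.0, 0.0, 0.0, 0.0, 0.0, 0.0, -0.0]
```

Call:
play_rows:
  targets: "0 0 0 0 0 -0.16 1;0 0 0 0 0 -0.16 1;0 0 0 0 0 -0.16 1;0 0 0 0 0 -0.16 1;0 0 0 0 0 -0.16 1;0 0 0 0 0 -0.16 1;0 0 0 0 0 -0.16 1;0 0 0 0 0 0 1"
  newtons: 15

```text
time: 1.1
position: [0.2773, -0.5865, 0.3982]
tool_rot: [-2.184, -2.243, -0.006]
ft_force: [-0.0, -0.5, 0.1]
grip_width: 0.999
```

```bash
python3 plan.py 465 12.1 100 90
```

```text
t 1.10 tcp [ 277.3 -586.5  398.2] tip z 216.2 yaw 91.51 tilt(deg) [-0.29  0.59] F [-0.  -0.5  0.1] grip 0.999 (86.9 mm)
q [ 1.26  0.33 -0.22  1.45  0.07  1.37  1.06]
turn(rad,tool) [-0.005  -0.0104  0.0263]  shift now axes cm [59.22 20.4  12.14]  shift after turn cm [59.86 18.77 11.62]
```

Call:
play_rows:
  targets: "0 0 0 -0.005 -0.01 0.026 1;4 1.2 0 0 0 0 1;5 1.55 0 0 0 0 1;5 1.55 0 0 0 0 1;5 1.55 0 0 0 0 1;5 1.55 0 0 0 0 1;5 1.55 0 0 0 0 1;5 1.55 0 0 0 0 1;5 1.55 0 0 0 0 1;5 1.55 0 0 0 0 1;5 1.55 0 0 0 0 1;5 1.55 0 0 0 0 1;0 0 0 0 0 0 1"

```text
time: 2.72
position: [0.4603, -0.0324, 0.3973]
tool_rot: [2.262, 2.163, 0.003]
ft_force: [-0.7, -0.6, 0.2]
grip_width: 0.996
```

```bash
python3 plan.py 465 12.1 60 90
```

```text
t 2.73 tcp [460.3 -32.4 397.3] tip z 215.3 yaw 87.43 tilt(deg) [ 0.57 -0.42] F [-0.7 -0.6  0.2] grip 0.996 (86.7 mm)
q [ 0.8  -0.07 -0.74  1.89 -0.05  1.3   0.02]
turn(rad,tool) [ 0.0101  0.0072 -0.0448]  shift now axes cm [ 4.58  0.11 15.5 ]  shift after turn cm [ 4.45  0.47 15.53]
```

Call:
play_rows:
  targets: "0 0 0 0.01 0.007 -0.045 1;4.4 0.4 3 0 0 0 0.2;0 0 5 0 0 0 0.2;0 0 5 0 0 0 0.2;0 0 2.5 0 0 0 0.2;0 0 0 0 0 0 0.2"

```text
time: 3.48
position: [0.4647, 0.0069, 0.239]
tool_rot: [2.238, 2.195, -0.0]
ft_force: [0.8, 0.7, 0.9]
grip_width: 0.617
```

```bash
python3 plan.py 465 12.1 33 90
```

```text
t 3.48 tcp [464.7   6.9 239. ] tip z 57.0 yaw 88.90 tilt(deg) [ 0.28 -0.31] F [0.8 0.7 0.9] grip 0.617 (53.7 mm)
q [ 0.7   0.15 -0.82  2.06  0.14  0.98 -0.2 ]
turn(rad,tool) [ 0.005   0.0053 -0.0192]  shift now axes cm [0.53 0.01 2.4 ]  shift after turn cm [0.52 0.03 2.4 ]
```

Call:
play_rows:
  targets: "0.5 0 0.5 0.005 0.005 -0.019 0.05;0 0 0 0 0 0 0.05;0 0 1 0 0 0 0.05;0 0 0 0 0 0 0.05"

```text
time: 3.98
position: [0.4665, 0.0111, 0.2264]
tool_rot: [2.221, 2.214, 0.004]
ft_force: [0.1, -0.4, -0.1]
grip_width: 0.523
```

```bash
python3 plan.py 465 12.1 33 90
```

```text
t 3.98 tcp [466.5  11.1 226.4] tip z 44.4 yaw 89.83 tilt(deg) [ 0.32 -0.13] F [ 0.1 -0.4 -0.1] grip 0.523 (45.5 mm)
q [ 0.69  0.18 -0.82  2.07  0.16  0.95 -0.21]
turn(rad,tool) [ 0.0056  0.0022 -0.0029]  shift now axes cm [ 0.1  -0.16  1.14]  shift after turn cm [ 0.1  -0.15  1.14]
```

Call:
play_rows:
  targets: "0.1 -0.15 0 0.006 0.002 0 0.05;0 0 0 0 0 0 0.05;0 0 1.1 0 0 0 0.05;0 0 0 0 0 0 0.05;0 0 0 0 0 0 0.05"

```text
time: 4.6
position: [0.4651, 0.0122, 0.2149]
tool_rot: [-2.225, -2.218, 0.0]
ft_force: [0.2, 0.4, -0.9]
grip_width: 0.524
```

```bash
python3 plan.py 465 12.1 33 90
```

```text
t 4.60 tcp [465.1  12.2 214.9] tip z 32.9 yaw 89.82 tilt(deg) [-0.02 -0.01] F [ 0.2  0.4 -0.9] grip 0.524 (45.6 mm)
q [ 0.68  0.2  -0.81  2.08  0.18  0.93 -0.23]
turn(rad,tool) [-0.0003  0.0002 -0.0031]  shift now axes cm [-0.01 -0.01 -0.01]  shift after turn cm [-0.01 -0.01 -0.01]
```

```bash
cat > snap.py <<'E'
import sys
from bench import ctrl
from h import *
name,u,v,r,out=sys.argv[1],*map(int,sys.argv[2:5]),sys.argv[5]
d=ctrl.get_image(name);np.savez(out+".npz",**d)
cv2.imwrite(f"pics/{out}.png",cv2.resize(d["pixels"][max(0,v-r):v+r,max(0,u-r):u+r],(560,560),interpolation=cv2.INTER_CUBIC))
E
python3 snap.py scene 266 180 50 g1
```

```text
(no output)
```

View pics/g1.png

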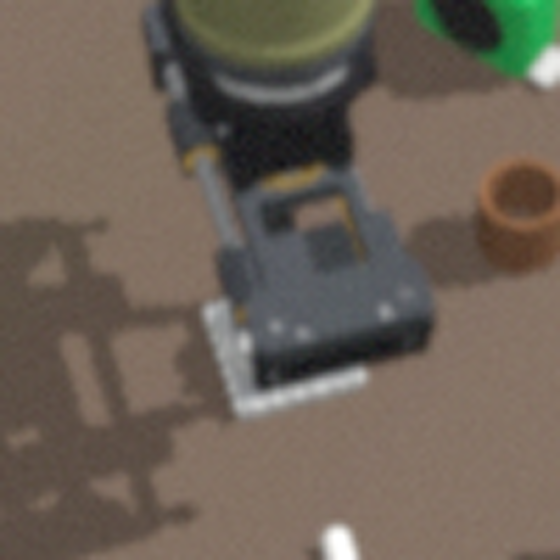

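The gripper hides the plates, and only the square plate's corner shows at about (240,390) in the crop. I'll close on the small disc and lift.

Call:
play_rows:
  targets: "0 0 0 0 0 0 -0.3;0 0 0 0 0 0 -0.5;0 0 0 0 0 0 -0.5;0 0 0 0 0 0 -0.5;0 0 0 0 0 0 -0.5"
  newtons: 15

```text
time: 5.28
position: [0.465, 0.0121, 0.215]
tool_rot: [2.225, 2.218, -0.001]
ft_force: [0.4, 0.9, -0.3]
grip_width: 0.356
```

```bash
python3 plan.py 465 12.1 150 90
```

```text
t 5.28 tcp [465.   12.1 215. ] tip z 33.0 yaw 89.82 tilt(deg) [-0.01 -0.02] F [ 0.4  0.9 -0.3] grip 0.356 (31.0 mm)
q [ 0.68  0.2  -0.81  2.08  0.18  0.93 -0.23]
turn(rad,tool) [-0.0002  0.0004 -0.0032]  shift now axes cm [-1.00e-02 -1.00e-02 -1.17e+01]  shift after turn cm [ -0.   -0.  -11.7]
```

Call:
play_rows:
  targets: "0 0 -0.5 0 0 0 -0.5;0 0 -1 0 0 0 -0.5;0 0 -3 0 0 0 -0.5;0 0 -4 0 0 0 -0.5;0 0 -3 0 0 0 -0.5;0 0 0 0 0 0 -0.5"

```text
time: 6.02
position: [0.4651, 0.0128, 0.3362]
tool_rot: [2.222, 2.219, 0.001]
ft_force: [0.9, 0.3, -1.5]
grip_width: 0.357
```

```bash
python3 plan.py 629.2 -153.5 120 90;python3 snap.py scene 266 170 50 g2;python3 snap.py top 271 255 50 g2t
```

```text
t 6.03 tcp [465.1  12.8 336.2] tip z 154.2 yaw 89.90 tilt(deg) [ 0.08 -0.03] F [ 0.9  0.3 -1.5] grip 0.357 (31.0 mm)
q [ 0.76  0.   -0.83  1.96  0.    1.18 -0.08]
turn(rad,tool) [ 0.0014  0.0005 -0.0017]  shift now axes cm [-16.6   16.44   3.45]  shift after turn cm [-16.63  16.41   3.42]
```

View pics/g2.png

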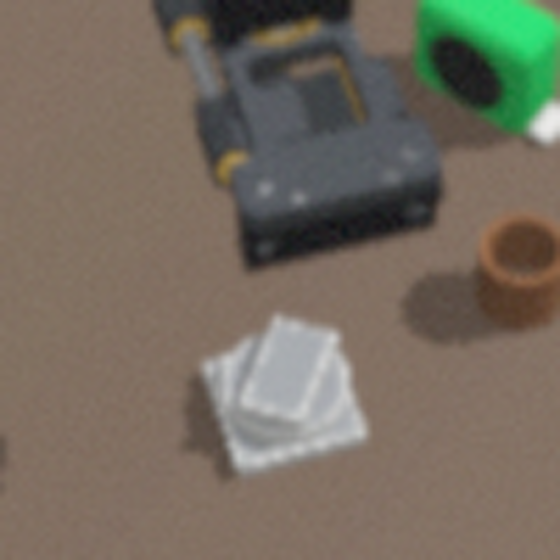

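View pics/g2t.png

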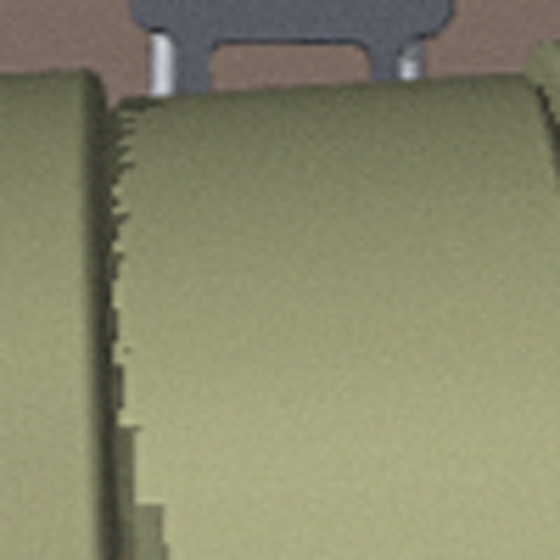

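The small disc is off. In the scene crop the flat plate now tops the stack at about (290,365), and the top view is covered by the arm. Next is the small-pipe post.

Call:
play_rows:
  targets: "-2 2 0 0 0 0 -0.5;-3.5 3.5 0 0 0 0 -0.5;-4 4 0 0 0 0 -0.5;-4 4 0 0 0 0 -0.5;-2.5 2.5 0 0 0 0 -0.5;0 0 0 0 0 0 -0.5;0 0 0 0 0 0 -0.5"

```text
time: 7.0
position: [0.6252, -0.1502, 0.3194]
tool_rot: [-2.205, -2.211, 0.019]
ft_force: [0.4, 1.1, -0.8]
grip_width: 0.359
```

```bash
python3 plan.py 629.2 -153.5 100 90
```

```text
t 7.00 tcp [ 625.2 -150.2  319.4] tip z 137.4 yaw 90.15 tilt(deg) [-1.25  0.29] F [ 0.4  1.1 -0.8] grip 0.359 (31.3 mm)
q [ 0.73  0.46 -0.71  1.55  0.3   1.27 -0.01]
turn(rad,tool) [-0.0219 -0.0051  0.0027]  shift now axes cm [-0.35  0.48  3.73]  shift after turn cm [-0.33  0.4   3.74]
```

Call:
play_rows:
  targets: "-0.3 0.4 0 -0.022 -0.005 0.002 -0.5;0 0 2 0 0 0 -0.5;0 0 2 0 0 0 -0.5;0 0 0 0 0 0 -0.5"

```text
time: 7.5
position: [0.6274, -0.1504, 0.2756]
tool_rot: [-2.216, -2.226, 0.002]
ft_force: [0.1, 0.2, -0.8]
grip_width: 0.354
```

```bash
python3 plan.py 629.2 -153.5 76 90
```

```text
t 7.50 tcp [ 627.4 -150.4  275.6] tip z 93.6 yaw 90.27 tilt(deg) [-0.07 -0.03] F [ 0.1  0.2 -0.8] grip 0.354 (30.8 mm)
q [ 0.72  0.49 -0.69  1.59  0.33  1.18 -0.03]
turn(rad,tool) [-0.0013  0.0004  0.0047]  shift now axes cm [-0.31  0.18  1.76]  shift after turn cm [-0.31  0.18  1.76]
```

Call:
play_rows:
  targets: "-0.3 0.2 0 0 0 0.005 -0.5;0 0 0 0 0 0 -0.5;0 0 0.8 0 0 0 -0.5;0 0 0 0 0 0 -0.5"

```text
time: 8.0
position: [0.63, -0.1535, 0.268]
tool_rot: [2.222, 2.22, -0.001]
ft_force: [-0.6, 0.7, -0.9]
grip_width: 0.358
```

```bash
python3 plan.py 629.2 -153.5 74 90; python3 snap.py scene 220 250 50 p1
```

```text
t 8.00 tcp [ 630.  -153.5  268. ] tip z 86.0 yaw 89.96 tilt(deg) [ 0.02 -0.05] F [-0.6  0.7 -0.9] grip 0.358 (31.2 mm)
q [ 0.72  0.5  -0.69  1.59  0.34  1.17 -0.04]
turn(rad,tool) [ 0.0003  0.0008 -0.0007]  shift now axes cm [ 0.01 -0.08  1.2 ]  shift after turn cm [ 0.   -0.08  1.2 ]
```

View pics/p1.png

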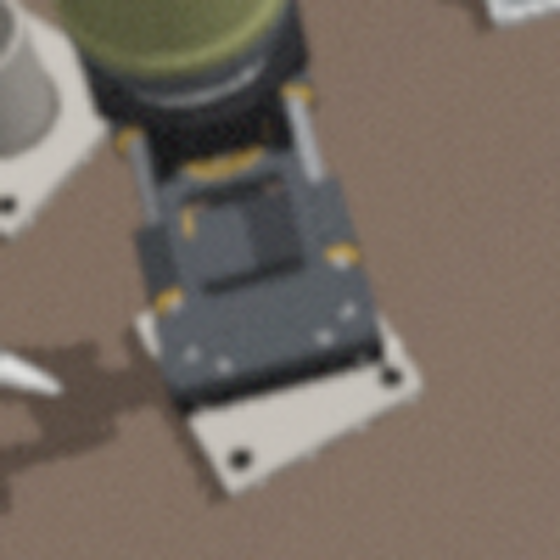

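Call:
play_rows:
  targets: "0 -0.08 0.4 0 0 0 -0.5;0 0 0.3 0 0 0 -0.5;0 0 0.2 0 0 0 -0.5;0 0 0.1 0 0 0 -0.5;0 0 0 0 0 0 -0.5"

```text
time: 8.68
position: [0.6295, -0.1534, 0.2581]
tool_rot: [2.221, 2.219, 0.001]
ft_force: [0.7, -0.7, -0.7]
grip_width: 0.356
```

```bash
python3 plan.py 629.2 -153.5 73 90
```

```text
t 8.68 tcp [ 629.5 -153.4  258.1] tip z 76.1 yaw 89.97 tilt(deg) [ 0.1  -0.06] F [ 0.7 -0.7 -0.7] grip 0.356 (31.0 mm)
q [ 0.72  0.51 -0.68  1.6   0.35  1.15 -0.04]
turn(rad,tool) [ 0.0018  0.0011 -0.0006]  shift now axes cm [-0.01 -0.03  0.31]  shift after turn cm [-0.01 -0.03  0.31]
```

Call:
play_rows:
  targets: "0 -0.03 0.1 0.002 0.001 0 -0.5;0 0 0.1 0 0 0 -0.5;0 0 0 0 0 0 -0.5"

```text
time: 9.05
position: [0.6292, -0.1534, 0.2562]
tool_rot: [-2.222, -2.221, 0.0]
ft_force: [0.4, 0.9, -0.7]
grip_width: 0.358
```

```bash
python3 plan.py 629.2 -153.5 73 90
```

```text
t 9.05 tcp [ 629.2 -153.4  256.2] tip z 74.2 yaw 89.96 tilt(deg) [-0.01 -0.  ] F [ 0.4  0.9 -0.7] grip 0.358 (31.2 mm)
q [ 0.72  0.51 -0.68  1.6   0.35  1.15 -0.04]
turn(rad,tool) [-0.0001  0.0001 -0.0007]  shift now axes cm [-0.01 -0.    0.12]  shift after turn cm [-0.01 -0.    0.12]
```

Call:
play_rows:
  targets: "0 0 0.1 0 0 0 -0.5;0 0 0 0 0 0 -0.5"

```text
time: 9.3
position: [0.6293, -0.1534, 0.2552]
tool_rot: [2.222, 2.221, -0.0]
ft_force: [0.2, 0.8, 0.1]
grip_width: 0.358
```

Call:
play_rows:
  targets: "0 0 0.07 0 0 0 -0.5;0 0 0 0 0 0 -0.5"

```text
time: 9.55
position: [0.6294, -0.1534, 0.2551]
tool_rot: [2.222, 2.22, -0.0]
ft_force: [0.1, 0.3, 0.3]
grip_width: 0.361
```

Call:
play_rows:
  targets: "0 0 0.1 0 0 0 -0.5;0 0 0 0 0 0 -0.5"

```text
time: 9.8
position: [0.6295, -0.1533, 0.2551]
tool_rot: [2.221, 2.22, -0.0]
ft_force: [0.0, -0.7, -0.3]
grip_width: 0.361
```

Contact is reached: z stopped at 255 mm, the height expected, and the weight has come off the tool. Releasing now.

Call:
play_rows:
  targets: "0 0 0 0 0 0 -0.25;0 0 0 0 0 0 -0.15;0 0 0 0 0 0 0;0 0 0 0 0 0 0.1;0 0 -0.5 0 0 0 0.1;0 0 -2 0 0 0 0.1;0 0 -4 0 0 0 0.1;0 0 -4 0 0 0 0.1;0 0 0 0 0 0 0.1"

```text
time: 10.92
position: [0.6298, -0.1528, 0.3675]
tool_rot: [2.219, 2.219, 0.004]
ft_force: [0.7, -0.2, 0.5]
grip_width: 0.548
```

```bash
python3 plan.py 466 11.5 120 54.7
```

```text
t 10.93 tcp [ 629.8 -152.8  367.5] tip z 185.5 yaw 90.00 tilt(deg) [ 0.24 -0.05] F [ 0.7 -0.2  0.5] grip 0.548 (47.7 mm)
q [ 0.74  0.42 -0.72  1.49  0.28  1.33  0.  ]
turn(rad,tool) [ 4.300e-03 -4.000e-04  6.161e-01]  shift now axes cm [ 16.44 -16.41   6.46]  shift after turn cm [  3.95 -22.86   6.55]
```

Call:
play_rows:
  targets: "2 -2 0 0 0 -0.16 0.1;0 0 0 0 0 -0.16 0.1;0 0 0 0 0 -0.16 0.1;0 0 0 0 0 -0.16 0.1;0 0 0 0 0 -0.16 0.1;0 0 0 0 0 -0.14 0.1;0 0 0 0 0 0 0.1"

```text
time: 11.8
position: [0.6082, -0.1313, 0.3709]
tool_rot: [0.927, 2.995, -0.002]
ft_force: [-0.1, -0.2, -0.3]
grip_width: 0.551
```

```bash
python3 plan.py 466 11.5 120 144.6
python3 - <<'E'
from fit import *
for f in("scene0","g2"):
    d=load(f+".npz")
    for n,(k,a,b,z,p0) in dict(square=("r",.06,.06,.01,(.4685,.0084,-.01)),large=("c",.058,.058,.02,(.467,.0089,0)),flat=("r",.05,.03,.03,(.4668,.0114,2.534))).items():
        mk=(lambda e:rect(a+2*e,b+2*e)) if k=="r" else (lambda e:circ(a+2*e))
        sh=[(1,mk(-.001)),(-.5,mk(-.004)),(-.5,mk(.002))]
        p,v=fit(d,sh,z,p0,k=="c",.006);print(f,n,(p[:2]*1000).round(1),np.degrees(p[2]).round(1),round(v,1))
E
python3 snap.py scene 220 250 50 p2;python3 snap.py top 360 170 50 p2t
```

```text
t 11.80 tcp [ 608.2 -131.3  370.9] tip z 188.9 yaw 145.59 tilt(deg) [ 0.33 -0.19] F [-0.1 -0.2 -0.3] grip 0.551 (48.0 mm)
q [ 0.87  0.41 -0.91  1.55  0.34  1.34  0.9 ]
turn(rad,tool) [0.0005 0.0067 0.0173]  shift now axes cm [19.85  3.74  6.76]  shift after turn cm [19.87  3.4   6.89]
scene0 square [468.5   8.4] -0.9 10.5
scene0 large [467.2   8.9] 1.0 5.4
scene0 flat [466.8  11.4] 145.3 8.0
g2 square [468.6   8.4] -0.7 10.0
g2 large [467.3   9.5] 0.1 5.6
g2 flat [467.1  11.8] 145.1 8.5
```

View pics/p2.png

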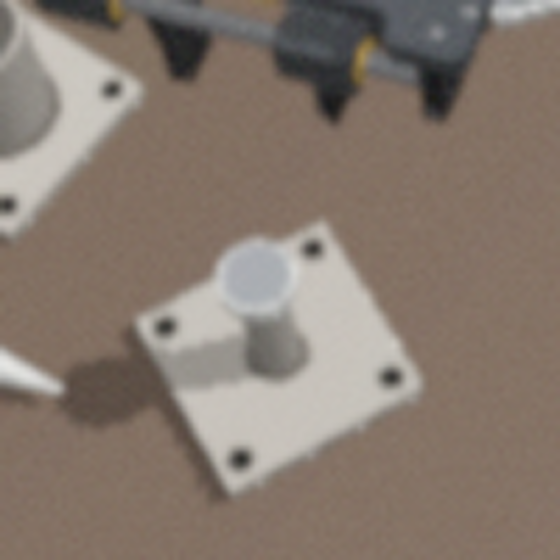

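View pics/p2t.png

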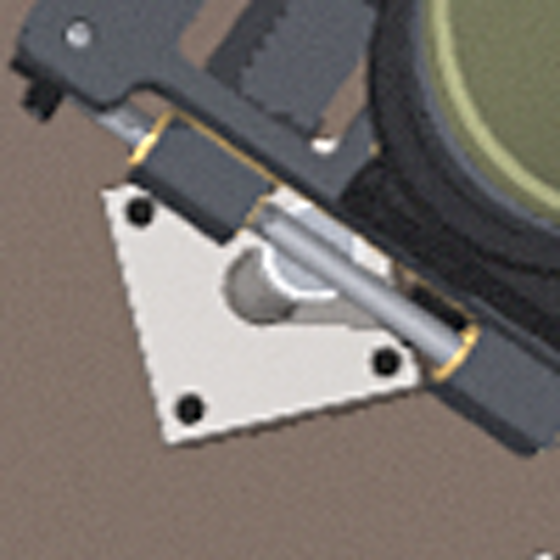

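The small disc sits flat on its post at scene crop (257,275). Its position follows from a fit.

```bash
cat > chk.py <<'E'
from fit import *
import sys
# file kind a b z x y yaw (mm,deg)
f,k=sys.argv[1:3];a,b,z,x,y,w=map(float,sys.argv[3:9]);a,b,z,x,y=(v/1000 for v in(a,b,z,x,y))
d=load(f+".npz")
mk=(lambda e:rect(a+2*e,b+2*e)) if k=="r" else (lambda e:circ(a+2*e))
sh=[(1,mk(-.001)),(-.5,mk(-.004)),(-.5,mk(.002))]
p,v=fit(d,sh,z,(x,y,np.radians(w)),k=="c",.006);print(f,(p[:2]*1000).round(1),np.degrees(p[2]).round(1),round(v,1))
sh=[(1,mk(-.0012)),(-1,mk(-.004))]
p,v=fit(d,sh,z,(x,y,np.radians(w)),k=="c",.006);print(" inner",(p[:2]*1000).round(1),np.degrees(p[2]).round(1),round(v,1))
P=world(d);m=abs(P[...,2]-z)<.004
m&=np.hypot(P[...,0]-x,P[...,1]-y)<.05;q=P[m];print(" depth n",m.sum(),"rect",cv2.minAreaRect((q[:,:2]*1000).astype(np.float32)),"mean",(q.mean(0)*1000).round(1))
h,e=np.histogram(P[(np.hypot(P[...,0]-x,P[...,1]-y)<.02)][:,2]*1000,bins=np.arange(0,120,4));print(" z hist",[(int(e[i]),int(h[i])) for i in np.nonzero(h)[0]])
E
python3 chk.py p2 c 32 32 80 629.5 -153.3 0
```

```text
p2 [ 629.7 -153.2] 0.1 9.3
 inner [ 630.  -153.2] 0.6 2.4
 depth n 147 rect ((631.0845947265625, -154.55580139160156), (30.963144302368164, 30.03794288635254), 24.285280227661133) mean [ 631.5 -153.9   79.9]
 z hist [(4, 10), (8, 77), (12, 34), (16, 7), (20, 7), (24, 6), (28, 8), (32, 6), (36, 8), (40, 9), (44, 5), (48, 8), (52, 6), (56, 5), (60, 1), (68, 6), (72, 10), (76, 70), (80, 77), (84, 1)]
```

Call:
play_rows:
  targets: "2 0.3 0 0 0.007 0.017 0.1;4 0.7 0 0 0 0 0.1;4.5 0.8 0 0 0 0 0.1;4.5 0.8 0 0 0 0 0.1;4.5 0.8 0 0 0 0 0.1;0 0 0 0 0 0 0.1"

```text
time: 12.65
position: [0.4663, 0.0148, 0.3708]
tool_rot: [0.978, 2.984, -0.001]
ft_force: [0.4, -1.5, -0.2]
grip_width: 0.551
```

```bash
python3 plan.py 466 11.5 60 144.6
```

```text
t 12.65 tcp [466.3  14.8 370.8] tip z 188.8 yaw 143.70 tilt(deg) [ 0.08 -0.06] F [ 0.4 -1.5 -0.2] grip 0.551 (47.9 mm)
q [ 1.   -0.03 -1.06  1.9  -0.03  1.25  0.89]
turn(rad,tool) [-0.      0.0018 -0.0157]  shift now axes cm [-0.15 -0.28 12.88]  shift after turn cm [-0.16 -0.29 12.88]
```

Call:
play_rows:
  targets: "-0.15 -0.3 3 0 0.002 -0.016 0.1;0 0 5 0 0 0 0.1;0 0 4.5 0 0 0 0.05;0 0 0 0 0 0 0.05;0 0 0 0 0 0 0.05"

```text
time: 13.28
position: [0.4697, 0.0082, 0.246]
tool_rot: [0.967, 2.98, -0.001]
ft_force: [0.1, 0.4, -0.5]
grip_width: 0.525
```

```bash
python3 plan.py 466 11.5 23 144.6
```

```text
t 13.28 tcp [469.7   8.2 246. ] tip z 64.0 yaw 144.06 tilt(deg) [ 0.45 -0.2 ] F [ 0.1  0.4 -0.5] grip 0.525 (45.6 mm)
q [ 0.92  0.2  -1.05  2.04  0.22  1.    0.7 ]
turn(rad,tool) [ 0.0018  0.0085 -0.0094]  shift now axes cm [0.53 0.04 4.09]  shift after turn cm [0.49 0.05 4.1 ]
```

Call:
play_rows:
  targets: "0.5 0.05 1 0.002 0.008 -0.009 0.05;0 0 1 0 0 0 0.05;0 0 0 0 0 0 0.05;0 0 0 0 0 0 0.05"

```text
time: 13.78
position: [0.4678, 0.0113, 0.2283]
tool_rot: [0.955, 2.985, -0.002]
ft_force: [0.4, 0.0, -0.5]
grip_width: 0.527
```

```bash
python3 plan.py 466 11.5 23 144.6
```

```text
t 13.78 tcp [467.8  11.3 228.3] tip z 46.3 yaw 144.51 tilt(deg) [ 0.36 -0.19] F [ 0.4  0.  -0.5] grip 0.527 (45.9 mm)
q [ 0.89  0.24 -1.04  2.06  0.25  0.97  0.67]
turn(rad,tool) [ 0.0009  0.0071 -0.0016]  shift now axes cm [ 0.18 -0.09  2.33]  shift after turn cm [ 0.16 -0.09  2.33]
```

Call:
play_rows:
  targets: "0.16 -0.09 0.5 0.001 0.007 -0.002 0.05;0 0 0.8 0 0 0 0.05;0 0 0 0 0 0 0.05;0 0 0 0 0 0 0.05"

```text
time: 14.28
position: [0.466, 0.0114, 0.2146]
tool_rot: [-0.955, -2.993, 0.0]
ft_force: [0.3, -0.9, -0.3]
grip_width: 0.525
```

```bash
python3 plan.py 466 11.5 23 144.6
```

```text
t 14.28 tcp [466.   11.4 214.6] tip z 32.6 yaw 144.61 tilt(deg) [-0.01 -0.  ] F [ 0.3 -0.9 -0.3] grip 0.525 (45.7 mm)
q [ 0.87  0.26 -1.03  2.07  0.28  0.95  0.65]
turn(rad,tool) [-0.0001 -0.0001  0.0003]  shift now axes cm [0.   0.01 0.96]  shift after turn cm [0.   0.01 0.96]
```

Call:
play_rows:
  targets: "0 0 0.5 0 0 0 -0.1;0 0 0.45 0 0 0 -0.1;0 0 0 0 0 0 -0.1;0 0 0 0 0 0 -0.1"

```text
time: 14.78
position: [0.466, 0.0114, 0.2044]
tool_rot: [-0.955, -2.993, 0.0]
ft_force: [0.3, -0.1, -1.0]
grip_width: 0.451
```

```bash
python3 plan.py 466 11.5 23 144.6
```

```text
t 14.78 tcp [466.   11.4 204.4] tip z 22.4 yaw 144.62 tilt(deg) [-0.01  0.  ] F [ 0.3 -0.1 -1. ] grip 0.451 (39.2 mm)
q [ 0.86  0.28 -1.02  2.08  0.3   0.93  0.63]
turn(rad,tool) [-0.     -0.0001  0.0003]  shift now axes cm [ 0.01  0.   -0.06]  shift after turn cm [ 0.01  0.   -0.06]
```

Call:
play_rows:
  targets: "0 0 -0.05 0 0 0 -0.2;0 0 0 0 0 0 -0.3;0 0 0 0 0 0 -0.5;0 0 0 0 0 0 -0.5;0 0 -0.5 0 0 0 -0.5;0 0 -1 0 0 0 -0.5;0 0 -3 0 0 0 -0.5;0 0 -4 0 0 0 -0.5;0 0 -4 0 0 0 -0.5;0 0 0 0 0 0 -0.5"
  newtons: 18

```text
time: 16.02
position: [0.466, 0.0124, 0.3358]
tool_rot: [0.951, 2.994, -0.001]
ft_force: [-0.3, 0.8, -2.5]
grip_width: 0.342
```

```bash
python3 plan.py 437 258.8 140 69.2;python3 snap.py scene 266 170 50 g3
```

```text
t 16.02 tcp [466.   12.4 335.8] tip z 153.8 yaw 144.74 tilt(deg) [ 0.01 -0.03] F [-0.3  0.8 -2.5] grip 0.342 (29.7 mm)
q [ 1.04  0.02 -1.11  1.95  0.02  1.18  0.87]
turn(rad,tool) [-1.0000e-04  6.0000e-04  1.3184e+00]  shift now axes cm [16.59 18.45  1.37]  shift after turn cm [ 22.01 -11.46   1.38]
```

View pics/g3.png

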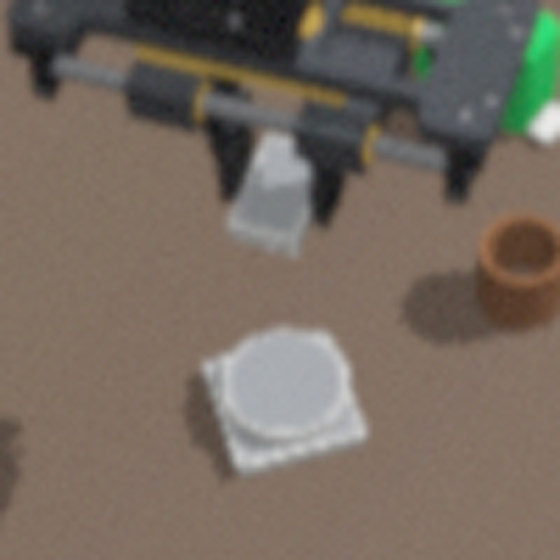

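The flat plate is held between the fingers, with its end at crop (265,210). The large disc and square stayed at (287,385). Now I'll turn.

Call:
play_rows:
  targets: "0 0 0 0 0 0.16 -0.5;0 0 0 0 0 0.165 -0.5;0 0 0 0 0 0.165 -0.5;0 0 0 0 0 0.165 -0.5;0 0 0 0 0 0.165 -0.5;0 0 0 0 0 0.165 -0.5;0 0 0 0 0 0.165 -0.5;0 0 0 0 0 0.165 -0.5;0 0 0 0 0 0 -0.5"

```text
time: 17.2
position: [0.4588, 0.0119, 0.3224]
tool_rot: [-2.602, -1.728, 0.028]
ft_force: [0.0, 0.8, -0.1]
grip_width: 0.34
```

```bash
python3 plan.py 437 258.8 140 69.2; python3 chk.py g3 c 58 58 20 467.2 8.9 0;python3 chk.py g3 r 60 60 10 468.5 8.4 0
```

```text
t 17.20 tcp [458.8  11.9 322.4] tip z 140.4 yaw 67.17 tilt(deg) [-1.43  0.3 ] F [ 0.   0.8 -0.1] grip 0.340 (29.5 mm)
q [ 1.    0.03 -1.08  1.97  0.02  1.18 -0.49]
turn(rad,tool) [-0.025   0.0045 -0.0354]  shift now axes cm [ 21.91 -11.59   0.22]  shift after turn cm [ 22.3  -10.81   0.04]
g3 [467.3   9.7] 0.5 7.9
 inner [476.3   6. ] 0.4 1.0
 depth n 330 rect ((469.4788513183594, 8.948440551757812), (53.852840423583984, 58.897186279296875), 73.22404479980469) mean [470.1   8.6  20.2]
 z hist [(16, 72), (20, 83), (24, 3)]
g3 [469.   8.] -0.3 10.0
 inner [467.3   7.8] 0.6 -3.1
 depth n 145 rect ((470.49542236328125, 7.254364013671875), (61.005157470703125, 63.1473274230957), 89.5961685180664) mean [483.4   1.1   9.9]
 z hist [(16, 71), (20, 83), (24, 3)]
```

Call:
play_rows:
  targets: "0 0 0 -0.025 0.005 -0.035 -0.5;3 -1.4 0 0 0 0 -0.5;4.5 -2.2 0 0 0 0 -0.5;5 -2.4 0 0 0 0 -0.5;5 -2.4 0 0 0 0 -0.5;3 -1.4 0 0 0 0 -0.5;0 0 0 0 0 0 -0.5"

```text
time: 18.08
position: [0.4348, 0.2427, 0.3179]
tool_rot: [-2.562, -1.81, 0.007]
ft_force: [0.1, -0.7, -0.7]
grip_width: 0.344
```

```bash
python3 plan.py 437 258.8 120 69.2
```

```text
t 18.07 tcp [434.8 242.7 317.9] tip z 135.9 yaw 70.47 tilt(deg) [-0.38  0.09] F [ 0.1 -0.7 -0.7] grip 0.344 (29.9 mm)
q [ 0.57  0.24 -1.24  1.9   0.24  1.18 -1.09]
turn(rad,tool) [-0.0069  0.0008  0.0222]  shift now axes cm [ 1.59 -0.31  1.59]  shift after turn cm [ 1.58 -0.36  1.59]
```

Call:
play_rows:
  targets: "1.5 -0.35 0.5 -0.007 0.001 0.022 -0.5;0 0 1 0 0 0 -0.5;0 0 0 0 0 0 -0.5;0 0 0 0 0 0 -0.5"

```text
time: 18.58
position: [0.4369, 0.2539, 0.2999]
tool_rot: [2.582, 1.787, -0.009]
ft_force: [0.2, -0.1, -0.6]
grip_width: 0.341
```

```bash
python3 plan.py 437 258.8 90 69.2
```

```text
t 18.57 tcp [436.9 253.9 299.9] tip z 117.9 yaw 69.36 tilt(deg) [-0.2  -0.25] F [ 0.2 -0.1 -0.6] grip 0.341 (29.7 mm)
q [ 0.5   0.29 -1.2   1.9   0.29  1.16 -1.17]
turn(rad,tool) [-0.0018  0.0054  0.0028]  shift now axes cm [ 0.48 -0.16  2.79]  shift after turn cm [ 0.46 -0.17  2.79]
```

Call:
play_rows:
  targets: "0.45 -0.17 0.5 -0.002 0.005 0.003 -0.5;0 0 0.8 0 0 0 -0.5;0 0 0 0 0 0 -0.5;0 0 0 0 0 0 -0.5"

```text
time: 19.08
position: [0.4374, 0.2576, 0.2861]
tool_rot: [2.587, 1.781, 0.0]
ft_force: [-0.6, 0.3, -0.0]
grip_width: 0.343
```

```bash
python3 plan.py 437 258.8 90 69.2; python3 snap.py scene 356 145 50 p3;python3 snap.py top 120 265 50 p3t
```

```text
t 19.07 tcp [437.4 257.6 286.1] tip z 104.1 yaw 69.09 tilt(deg) [ 0.05 -0.06] F [-0.6  0.3 -0. ] grip 0.343 (29.8 mm)
q [ 0.47  0.31 -1.18  1.91  0.32  1.13 -1.2 ]
turn(rad,tool) [ 0.0012  0.0007 -0.002 ]  shift now axes cm [ 0.09 -0.08  1.41]  shift after turn cm [ 0.09 -0.08  1.41]
```

View pics/p3.png

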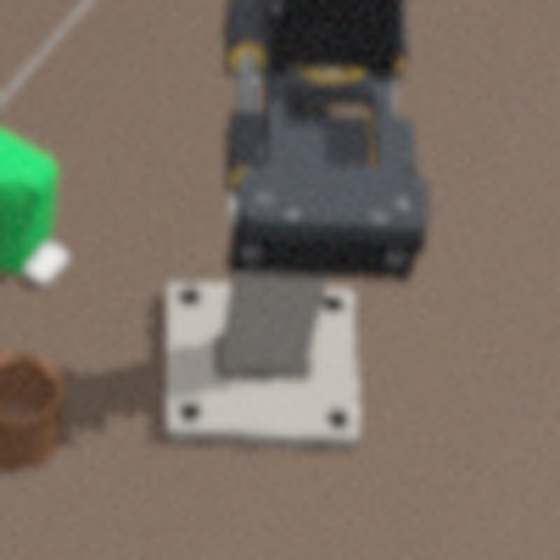

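View pics/p3t.png

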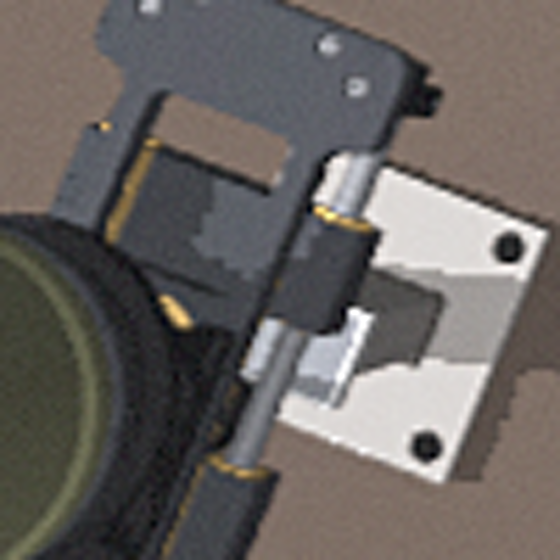

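The plate end at (330,360) in the top crop sits over the flat post. Lowering.

Call:
play_rows:
  targets: "0.09 -0.08 0.4 0.001 0 -0.002 -0.5;0 0 0.4 0 0 0 -0.5;0 0 0.3 0 0 0 -0.5;0 0 0 0 0 0 -0.5;0 0 0 0 0 0 -0.5"

```text
time: 19.8
position: [0.437, 0.2589, 0.2745]
tool_rot: [2.585, 1.784, -0.001]
ft_force: [0.2, 0.9, -0.6]
grip_width: 0.341
```

```bash
python3 plan.py 437 258.8 88 69.2
```

```text
t 19.80 tcp [437.  258.9 274.5] tip z 92.5 yaw 69.21 tilt(deg) [ 0.   -0.04] F [ 0.2  0.9 -0.6] grip 0.341 (29.6 mm)
q [ 0.45  0.33 -1.17  1.92  0.34  1.11 -1.22]
turn(rad,tool) [0.0003 0.0007 0.0002]  shift now axes cm [-0.01 -0.    0.45]  shift after turn cm [-0.01 -0.    0.45]
```

Call:
play_rows:
  targets: "0 0 0.15 0 0 0 -0.5;0 0 0.15 0 0 0 -0.5;0 0 0 0 0 0 -0.5"

```text
time: 20.18
position: [0.4371, 0.2589, 0.2715]
tool_rot: [2.585, 1.784, -0.0]
ft_force: [-1.6, 0.2, -1.1]
grip_width: 0.345
```

Call:
play_rows:
  targets: "0 0 0.1 0 0 0 -0.5;0 0 0 0 0 0 -0.5"

```text
time: 20.42
position: [0.4372, 0.2589, 0.2704]
tool_rot: [2.585, 1.783, 0.0]
ft_force: [-0.3, -0.3, -0.6]
grip_width: 0.345
```

Call:
play_rows:
  targets: "0 0 0.08 0 0 0 -0.5;0 0 0 0 0 0 -0.5"

```text
time: 20.68
position: [0.4373, 0.2591, 0.2703]
tool_rot: [2.585, 1.783, 0.0]
ft_force: [0.1, -0.6, -2.0]
grip_width: 0.345
```

Call:
play_rows:
  targets: "0 0 0.1 0 0 0 -0.5;0 0 0 0 0 0 -0.5"

```text
time: 20.92
position: [0.4374, 0.2593, 0.2703]
tool_rot: [2.584, 1.783, 0.0]
ft_force: [0.6, -0.3, -0.9]
grip_width: 0.336
```

```bash
python3 plan.py 437 258.8 87 69.2; python3 snap.py scene 356 145 50 p3b
```

```text
t 20.93 tcp [437.4 259.3 270.3] tip z 88.3 yaw 69.19 tilt(deg) [ 0.07 -0.09] F [ 0.6 -0.3 -0.9] grip 0.336 (29.2 mm)
q [ 0.44  0.33 -1.16  1.93  0.35  1.1  -1.23]
turn(rad,tool) [ 0.0017  0.0011 -0.0001]  shift now axes cm [-0.07 -0.02  0.13]  shift after turn cm [-0.07 -0.02  0.13]
```

View pics/p3b.png

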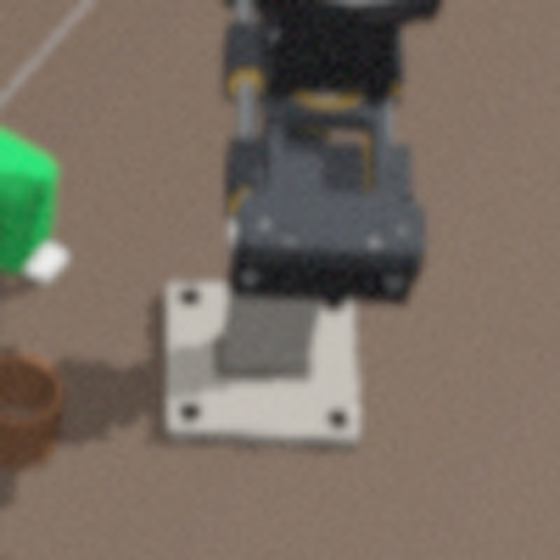

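Call:
play_rows:
  targets: "0 0 0 0 0 0 -0.25;0 0 0 0 0 0 -0.15;0 0 0 0 0 0 0;0 0 0 0 0 0 0.1;0 0 -0.5 0 0 0 0.1;0 0 -2 0 0 0 0.2;0 0 -4 0 0 0 0.4;0 0 -3 0 0 0 0.7;0 0 0 0 0 0 1"

```text
time: 22.1
position: [0.4373, 0.2606, 0.3717]
tool_rot: [2.583, 1.785, 0.005]
ft_force: [0.3, -0.6, -0.3]
grip_width: 0.841
```

```bash
python3 plan.py 467 9.1 120 90
```

```text
t 22.10 tcp [437.3 260.6 371.7] tip z 189.7 yaw 69.30 tilt(deg) [0.2 0. ] F [ 0.3 -0.6 -0.3] grip 0.841 (73.2 mm)
q [ 0.58  0.19 -1.27  1.81  0.2   1.27 -1.1 ]
turn(rad,tool) [ 0.0035 -0.0007 -0.3613]  shift now axes cm [-22.48  11.65   6.98]  shift after turn cm [-25.15   2.97   6.97]
```

Call:
play_rows:
  targets: "-2.5 1.3 0 0.004 0 0 1;-4 2 0 0 0 0 1;-4.5 2.3 0 0 0 0 1;-5 2.6 0 0 0 0 1;-5 2.6 0 0 0 0 1;-1.5 0.8 0 0 0 0 1;0 0 0 0 0 0 1"

```text
time: 22.98
position: [0.4658, 0.0044, 0.3715]
tool_rot: [-2.579, -1.793, -0.001]
ft_force: [0.6, 0.7, 0.3]
grip_width: 1.0
```

```bash
python3 plan.py 466.9 9.2 60 69.3;python3 snap.py scene 356 145 50 p4;python3 snap.py top 120 265 50 p4t; python3 chk.py p4 r 50 30 95 438.4 258.8 69.2;python3 chk.py p4t r 50 30 95 436.4 258.8 69.2
```

```text
t 22.98 tcp [465.8   4.4 371.5] tip z 189.5 yaw 69.60 tilt(deg) [0.01 0.06] F [0.6 0.7 0.3] grip 1.000 (87.0 mm)
q [ 1.06 -0.04 -1.09  1.9  -0.04  1.25 -0.37]
turn(rad,tool) [-0.0002 -0.0011  0.0052]  shift now axes cm [ 0.47 -0.06 12.95]  shift after turn cm [ 0.49 -0.07 12.95]
p4 [437.6 258.3] 68.4 10.7
 inner [436.6 258.9] 67.1 -3.8
 depth n 191 rect ((438.4962463378906, 257.96722412109375), (48.597007751464844, 34.01244354248047), 67.88908386230469) mean [440.2 257.4  95.3]
 z hist [(4, 3), (8, 19), (12, 20), (16, 16), (20, 10), (24, 15), (28, 12), (32, 12), (36, 11), (40, 17), (44, 7), (48, 14), (52, 12), (56, 12), (60, 16), (64, 12), (68, 12), (72, 16), (76, 11), (80, 4), (84, 9), (88, 8), (92, 77), (96, 53)]
p4t [435.6 258.5] 68.9 53.4
 inner [435.6 258.5] 68.6 29.9
 depth n 576 rect ((436.1996765136719, 258.6705322265625), (50.6139030456543, 30.328824996948242), 69.22915649414062) mean [436.3 258.1  95.4]
 z hist [(4, 4), (8, 48), (12, 32), (16, 7), (20, 7), (24, 10), (28, 8), (32, 9), (36, 7), (40, 6), (44, 12), (48, 9), (52, 11), (56, 4), (60, 2), (84, 2), (88, 7), (92, 261), (96, 142)]
```

View pics/p4.png

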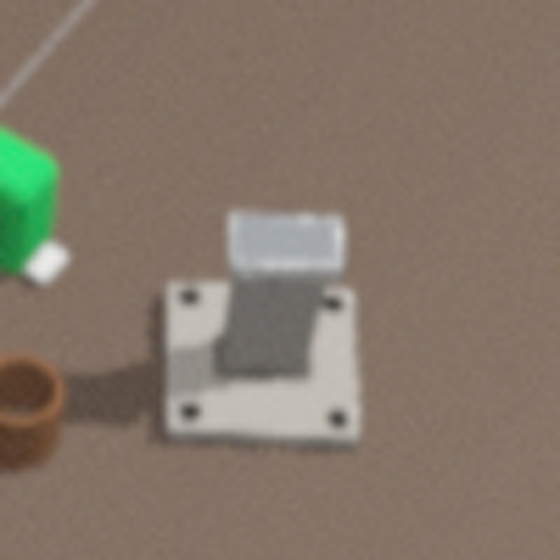

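View pics/p4t.png

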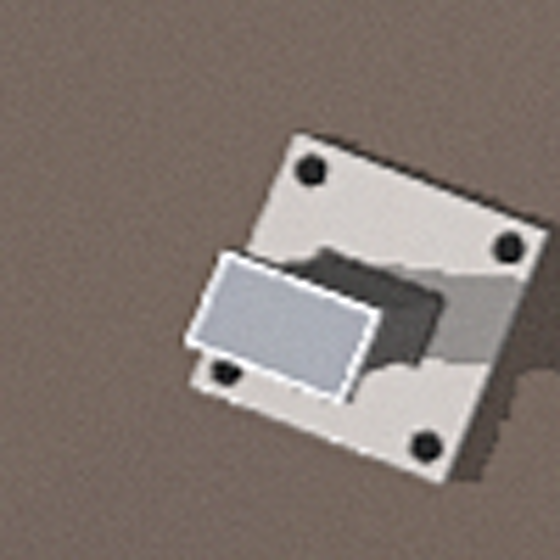

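The flat cap sits centred and square: top fit (435.6–436.2, 258.5) at 69° against the post at (436.1, 258.5) at 69.2°. Next is the large disc.

Call:
play_rows:
  targets: "0.45 -0.05 3 0 0 0.005 1;0 0 5 0 0 0 1;0 0 4.5 0 0 0 1;0 0 0 0 0 0 1;0 0 0 0 0 0 1"

```text
time: 23.7
position: [0.4682, 0.0209, 0.247]
tool_rot: [2.566, 1.81, 0.011]
ft_force: [-0.4, -0.2, -0.1]
grip_width: 1.002
```

```bash
python3 plan.py 467.1 9.2 30 69.3
```

```text
t 23.70 tcp [468.2  20.9 247. ] tip z 65.0 yaw 70.40 tilt(deg) [0.36 0.16] F [-0.4 -0.2 -0.1] grip 1.002 (87.2 mm)
q [ 0.94  0.22 -1.11  2.04  0.23  1.01 -0.62]
turn(rad,tool) [ 0.0049 -0.0048  0.0192]  shift now axes cm [-1.15  0.27  3.5 ]  shift after turn cm [-1.13  0.31  3.5 ]
```

Call:
play_rows:
  targets: "-1.1 0.3 0 0.005 -0.005 0.019 1;0 0 0 0 0 0 1;0 0 1.3 0 0 0 1;0 0 0 0 0 0 1;0 0 0 0 0 0 1"

```text
time: 24.32
position: [0.4692, 0.0086, 0.2375]
tool_rot: [2.58, 1.779, 0.005]
ft_force: [-0.6, -0.1, 0.5]
grip_width: 1.002
```

```bash
python3 plan.py 467.1 9.2 30 69.3
```

```text
t 24.32 tcp [469.2   8.6 237.5] tip z 55.5 yaw 69.16 tilt(deg) [ 0.39 -0.26] F [-0.6 -0.1  0.5] grip 1.002 (87.1 mm)
q [ 0.94  0.23 -1.09  2.05  0.25  0.99 -0.64]
turn(rad,tool) [ 0.0079  0.0018 -0.0024]  shift now axes cm [-0.01 -0.24  2.54]  shift after turn cm [-0.02 -0.22  2.55]
```

Call:
play_rows:
  targets: "0 -0.22 0 0.008 0.002 -0.002 1;0 0 1.2 0 0 0 0.8;0 0 1.2 0 0 0 0.7;0 0 0 0 0 0 0.7;0 0 0 0 0 0 0.7"

```text
time: 24.95
position: [0.4666, 0.0097, 0.2111]
tool_rot: [-2.582, -1.785, 0.001]
ft_force: [0.3, 0.2, 0.5]
grip_width: 0.847
```

```bash
python3 plan.py 467.1 9.2 13 69.3
```

```text
t 24.95 tcp [466.6   9.7 211.1] tip z 29.1 yaw 69.32 tilt(deg) [-0.11  0.08] F [0.3 0.2 0.5] grip 0.847 (73.7 mm)
q [ 0.9   0.29 -1.06  2.07  0.3   0.95 -0.68]
turn(rad,tool) [-0.0022 -0.0007  0.0003]  shift now axes cm [-0.03  0.06  1.61]  shift after turn cm [-0.03  0.06  1.61]
```

Call:
play_rows:
  targets: "-0.03 0.06 0.5 -0.002 0 0 0.7;0 0 0.6 0 0 0 0.7;0 0 0.45 0 0 0 0.7;0 0 0 0 0 0 0.6;0 0 0 0 0 0 0.6"

```text
time: 25.58
position: [0.4674, 0.0092, 0.1948]
tool_rot: [2.584, 1.786, 0.002]
ft_force: [0.7, 0.3, -0.3]
grip_width: 0.803
```

```bash
python3 plan.py 467.1 9.2 13 69.3
```

```text
t 25.57 tcp [467.4   9.2 194.8] tip z 12.8 yaw 69.31 tilt(deg) [0.05 0.03] F [ 0.7  0.3 -0.3] grip 0.803 (69.9 mm)
q [ 0.87  0.32 -1.04  2.08  0.34  0.92 -0.71]
turn(rad,tool) [ 0.0006 -0.0008  0.0002]  shift now axes cm [-0.01 -0.03 -0.02]  shift after turn cm [-0.01 -0.03 -0.02]
```

Call:
play_rows:
  targets: "0 -0.03 0 0 0 0 0.5;0 0 0 0 0 0 0.4;0 0 0 0 0 0 0.2;0 0 0 0 0 0 0;0 0 0 0 0 0 0;0 0 0 0 0 0 0"
  newtons: 20

```text
time: 26.32
position: [0.4672, 0.0093, 0.1952]
tool_rot: [2.584, 1.786, 0.002]
ft_force: [-0.7, -0.3, -0.6]
grip_width: 0.659
```

```bash
python3 plan.py 477.3 -244.4 150 69.3
```

```text
t 26.32 tcp [467.2   9.3 195.2] tip z 13.2 yaw 69.31 tilt(deg) [0.1  0.01] F [-0.7 -0.3 -0.6] grip 0.659 (57.3 mm)
q [ 0.87  0.32 -1.04  2.08  0.34  0.92 -0.71]
turn(rad,tool) [ 0.0015 -0.0008  0.0001]  shift now axes cm [-23.37   9.93 -13.68]  shift after turn cm [-23.37   9.91 -13.68]
```

Call:
play_rows:
  targets: "0 0 -0.5 0 0 0 0;0 0 -1 0 0 0 0;0 0 -3 0 0 0 0;0 0 -4 0 0 0 0;0 0 -4 0 0 0 0;-1 0.5 -1 0 0 0 0;-3 1.3 0 0 0 0 0;-4.5 1.9 0 0 0 0 0;-4.5 1.9 0 0 0 0 0;-4.5 1.9 0 0 0 0 0;-4 1.6 0 0 0 0 0;0 0 0 0 0 0 0"

```text
time: 27.82
position: [0.4774, -0.228, 0.3415]
tool_rot: [2.571, 1.791, 0.001]
ft_force: [-0.5, 0.3, -2.8]
grip_width: 0.659
```

```bash
python3 plan.py 477.3 -244.4 110 69.3; python3 snap.py scene 266 190 50 g5; python3 snap.py top 271 255 50 g5t; python3 chk.py g5 r 60 60 10 468.5 8.4 0;python3 chk.py g5t r 60 60 10 466.6 7.8 0
```

```text
t 27.82 tcp [ 477.4 -228.   341.5] tip z 159.5 yaw 69.71 tilt(deg) [ 0.3  -0.38] F [-0.5  0.3 -2.8] grip 0.659 (57.4 mm)
q [ 1.28  0.21 -0.97  1.81  0.19  1.21 -0.11]
turn(rad,tool) [0.0072 0.0043 0.0071]  shift now axes cm [-1.52  0.52  4.96]  shift after turn cm [-1.54  0.57  4.95]
g5 [469.3   8.1] 0.1 11.8
 inner [468.7   8.4] 0.2 -5.4
 depth n 449 rect ((470.3190002441406, 7.609975814819336), (60.86817932128906, 61.892356872558594), 88.85555267333984) mean [471.4   7.3  10.2]
 z hist [(4, 14), (8, 116), (12, 33)]
g5t [466.6   7.8] 0.6 60.5
 inner [466.6   7.7] 0.2 18.6
 depth n 1015 rect ((466.5337219238281, 8.66983413696289), (58.25686264038086, 58.611080169677734), 0.6593527793884277) mean [466.5   8.7  10.3]
 z hist [(4, 23), (8, 298), (12, 35)]
```

View pics/g5.png

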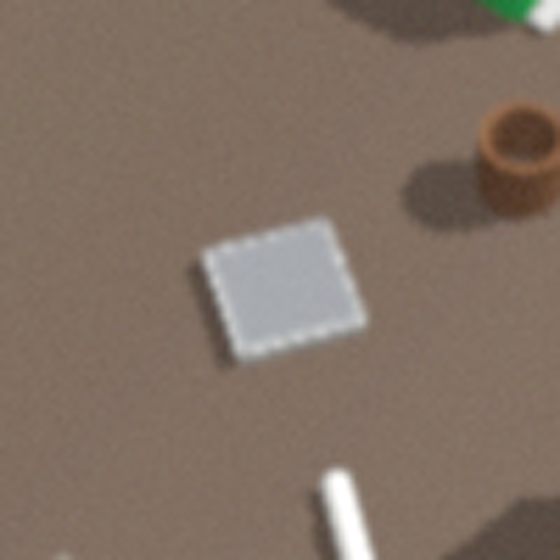

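View pics/g5t.png

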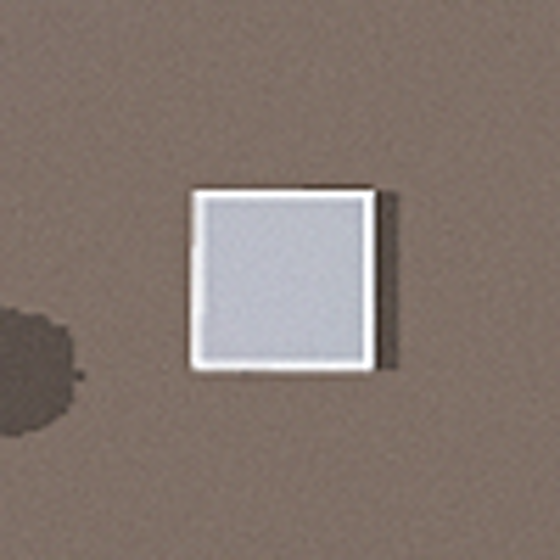

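The square plate is alone and unmoved: top fit (466.6, 7.8) at 0.6°. Now the large disc goes to its post.

Call:
play_rows:
  targets: "-1.5 0.55 1 0.007 0.004 0.007 0;0 0 2 0 0 0 0;0 0 1.5 0 0 0 0;0 0 0 0 0 0 0;0 0 0 0 0 0 0"

```text
time: 28.55
position: [0.4785, -0.2365, 0.2929]
tool_rot: [-2.571, -1.8, 0.001]
ft_force: [-0.7, 1.1, -1.8]
grip_width: 0.656
```

```bash
python3 plan.py 477.6 -244.3 90 69.3;python3 snap.py top 360 170 50 q1;python3 chk.py q1 c 32 32 80 628.3 -153.8 0
```

```text
t 28.55 tcp [ 478.5 -236.5  292.9] tip z 110.9 yaw 69.98 tilt(deg) [-0.11  0.12] F [-0.7  1.1 -1.8] grip 0.656 (57.1 mm)
q [ 1.25  0.29 -0.95  1.85  0.25  1.14 -0.14]
turn(rad,tool) [-0.0026 -0.0013  0.0118]  shift now axes cm [-0.77  0.19  2.09]  shift after turn cm [-0.76  0.19  2.09]
q1 [ 628.1 -153.9] 2.1 35.7
 inner [ 628.3 -154. ] 1.1 35.2
 depth n 256 rect ((628.0474853515625, -153.1874542236328), (30.623546600341797, 30.725414276123047), 33.34418487548828) mean [ 627.7 -152.9   80. ]
 z hist [(4, 10), (8, 130), (12, 34), (16, 5), (20, 8), (24, 4), (28, 6), (32, 8), (36, 5), (40, 7), (44, 7), (48, 2), (68, 3), (72, 9), (76, 125), (80, 131)]
```

View pics/q1.png

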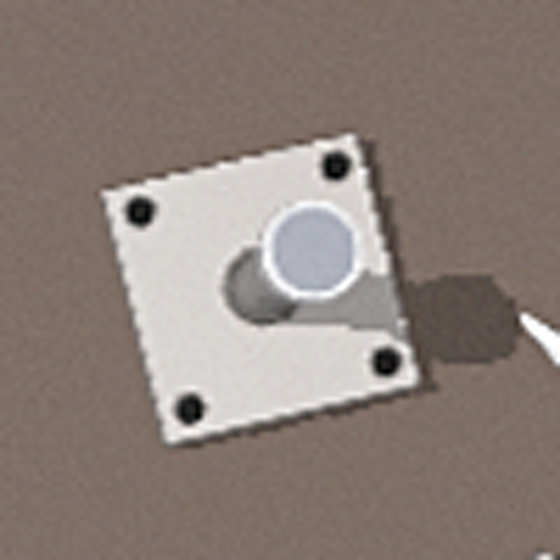

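The small disc is centred, at (628.2, −153.9) against the post at (628.3, −153.8). Continuing with the large disc.

Call:
play_rows:
  targets: "-0.75 0.2 0.5 -0.003 -0.001 0.012 0;0 0 0.5 0 0 0 0;0 0 0 0 0 0 0;0 0 0 0 0 0 0"

```text
time: 29.1
position: [0.478, -0.2452, 0.2832]
tool_rot: [2.584, 1.783, 0.001]
ft_force: [-0.6, 0.2, -1.8]
grip_width: 0.656
```

```bash
python3 plan.py 477.7 -244.4 82 69.3
```

```text
t 29.10 tcp [ 478.  -245.2  283.2] tip z 101.2 yaw 69.20 tilt(deg) [ 0.11 -0.09] F [-0.6  0.2 -1.8] grip 0.656 (57.0 mm)
q [ 1.25  0.3  -0.93  1.85  0.27  1.12 -0.15]
turn(rad,tool) [ 0.0024  0.0007 -0.0018]  shift now axes cm [ 0.07 -0.06  1.92]  shift after turn cm [ 0.07 -0.06  1.92]
```

Call:
play_rows:
  targets: "0.07 -0.06 0.6 0.002 0 -0.002 0;0 0 0.6 0 0 0 0;0 0 0.4 0 0 0 0;0 0 0 0 0 0 0;0 0 0 0 0 0 0"

```text
time: 29.72
position: [0.4777, -0.244, 0.266]
tool_rot: [2.583, 1.787, -0.001]
ft_force: [-0.3, -0.0, -1.2]
grip_width: 0.654
```

```bash
python3 plan.py 477.7 -244.4 78 69.3
```

```text
t 29.73 tcp [ 477.7 -244.   266. ] tip z 84.0 yaw 69.35 tilt(deg) [-0.01 -0.03] F [-0.3 -0.  -1.2] grip 0.654 (56.9 mm)
q [ 1.23  0.32 -0.93  1.87  0.29  1.09 -0.17]
turn(rad,tool) [0.     0.0005 0.0009]  shift now axes cm [-0.04  0.01  0.6 ]  shift after turn cm [-0.04  0.01  0.6 ]
```

Call:
play_rows:
  targets: "-0.04 0 0.2 0 0 0.001 0;0 0 0.2 0 0 0 0;0 0 0 0 0 0 0"

```text
time: 30.1
position: [0.4776, -0.2445, 0.262]
tool_rot: [2.584, 1.785, -0.0]
ft_force: [-1.2, 0.3, -0.9]
grip_width: 0.654
```

Call:
play_rows:
  targets: "0 0 0.1 0 0 0 0;0 0 0 0 0 0 0"

```text
time: 30.35
position: [0.4777, -0.2445, 0.261]
tool_rot: [2.584, 1.785, -0.0]
ft_force: [-0.2, -0.7, -1.1]
grip_width: 0.659
```

Call:
play_rows:
  targets: "0 0 0.08 0 0 0 0;0 0 0 0 0 0 0"

```text
time: 30.6
position: [0.4777, -0.2446, 0.2602]
tool_rot: [2.584, 1.785, -0.0]
ft_force: [0.2, -0.1, -1.5]
grip_width: 0.658
```

```bash
python3 plan.py 477.7 -244.4 78 69.3
```

```text
t 30.60 tcp [ 477.7 -244.6  260.2] tip z 78.2 yaw 69.28 tilt(deg) [ 0.03 -0.06] F [ 0.2 -0.1 -1.5] grip 0.658 (57.3 mm)
q [ 1.23  0.33 -0.92  1.88  0.3   1.08 -0.17]
turn(rad,tool) [ 0.0008  0.0008 -0.0004]  shift now axes cm [ 0.01 -0.01  0.02]  shift after turn cm [ 0.01 -0.01  0.02]
```

Call:
play_rows:
  targets: "0 0 0.08 0 0 0 0;0 0 0 0 0 0 0"

```text
time: 30.85
position: [0.4779, -0.2445, 0.2602]
tool_rot: [2.583, 1.785, -0.001]
ft_force: [0.5, 0.3, -2.1]
grip_width: 0.655
```

Call:
play_rows:
  targets: "0 0 0.08 0 0 0 0;0 0 0 0 0 0 0"

```text
time: 31.1
position: [0.4781, -0.2445, 0.2602]
tool_rot: [2.583, 1.785, -0.002]
ft_force: [-0.8, 0.9, -0.4]
grip_width: 0.655
```

Call:
play_rows:
  targets: "0 -0.03 0 0 0 0 0;0 0 0 0 0 0 0.33;0 0 0 0 0 0 0.4;0 0 0 0 0 0 0.5;0 0 0 0 0 0 0.6;0 0 0 0 0 0 0.7;0 0 -0.5 0 0 0 0.7;0 0 -2 0 0 0 0.8;0 0 -4 0 0 0 1;0 0 -4 0 0 0 1;0 0 0 0 0 0 1"

```text
time: 32.48
position: [0.4786, -0.2437, 0.3726]
tool_rot: [2.579, 1.785, 0.002]
ft_force: [0.1, 0.7, 0.5]
grip_width: 0.996
```

```bash
python3 plan.py 467.9 8.4 100 90.6
```

```text
t 32.48 tcp [ 478.6 -243.7  372.6] tip z 190.6 yaw 69.36 tilt(deg) [ 0.24 -0.21] F [0.1 0.7 0.5] grip 0.996 (86.6 mm)
q [ 1.3   0.2  -0.98  1.75  0.18  1.28 -0.08]
turn(rad,tool) [ 0.0047  0.0029 -0.3707]  shift now axes cm [23.23 -9.93  8.97]  shift after turn cm [25.22 -0.81  9.06]
```

Call:
play_rows:
  targets: "0 0 0 0.005 0.003 -0.12 1;0 0 0 0 0 -0.125 1;0 0 0 0 0 -0.125 1;3 -0.1 0 0 0 0 1;4.5 -0.15 0 0 0 0 1;5 -0.15 0 0 0 0 1;5 -0.15 0 0 0 0 1;5 -0.15 0 0 0 0 1;2.5 -0.1 0 0 0 0 1;0 0 0 0 0 0 1"

```text
time: 33.72
position: [0.4633, 0.0149, 0.3736]
tool_rot: [2.195, 2.246, -0.004]
ft_force: [-0.5, 0.1, 0.2]
grip_width: 1.0
```

```bash
python3 plan.py 467.9 8.4 60 90.6; python3 snap.py scene 170 215 50 q2;python3 snap.py top 408 250 50 q2t;python3 chk.py q2t c 58 58 85 476.5 -244.7 0;python3 chk.py q2 c 58 58 85 478.1 -244.4 0
```

```text
t 33.73 tcp [463.3  14.9 373.6] tip z 191.6 yaw 91.31 tilt(deg) [-0.05 -0.16] F [-0.5  0.1  0.2] grip 1.000 (87.0 mm)
q [ 1.21 -0.07 -1.24  1.9  -0.06  1.26  0.02]
turn(rad,tool) [-0.0009  0.0027  0.0124]  shift now axes cm [-0.62  0.46 13.16]  shift after turn cm [-0.65  0.45 13.16]
q2t [ 475.9 -244.9] 0.7 41.6
 inner [ 475.9 -244.8] 0.7 20.1
 depth n 869 rect ((475.87957763671875, -244.1509246826172), (55.04030990600586, 56.51694869995117), 0.7584534287452698) mean [ 476.3 -243.7   85.2]
 z hist [(80, 65), (84, 349), (88, 7)]
q2 [ 478.1 -244.7] 0.6 8.2
 inner [ 461.7 -218. ] -8.4 1.6
 depth n 412 rect ((479.2803955078125, -244.79592895507812), (57.579734802246094, 56.76164627075195), 51.98502731323242) mean [ 479.8 -244.9   85.1]
 z hist [(76, 1), (80, 34), (84, 151), (88, 8)]
```

View pics/q2t.png

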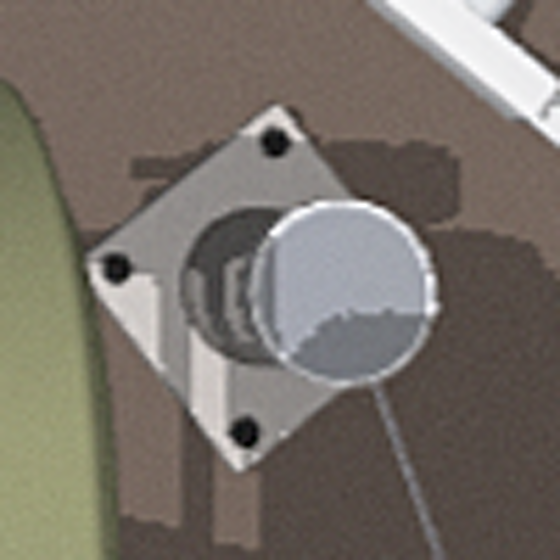

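View pics/q2.png

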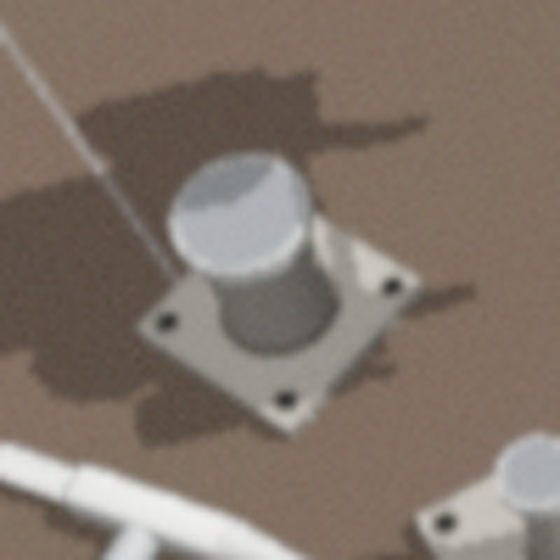

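The large disc is centred to about 0.6 mm: top (475.9, −244.8) against the post at (476.5, −244.7). Last is the square plate.

Call:
play_rows:
  targets: "-0.6 0.45 2 0 0.003 0.012 1;0 0 4 0 0 0 1;0 0 4 0 0 0 1;0 0 2 0 0 0 1;0 0 0 0 0 0 1;0 0 0 0 0 0 1"

```text
time: 34.58
position: [0.4699, -0.0058, 0.2492]
tool_rot: [-2.233, -2.208, 0.002]
ft_force: [0.6, 0.0, 0.3]
grip_width: 0.998
```

```bash
python3 plan.py 467.9 8.4 30 90.6
```

```text
t 34.58 tcp [469.9  -5.8 249.2] tip z 67.2 yaw 89.35 tilt(deg) [-0.13  0.02] F [0.6 0.  0.3] grip 0.998 (86.8 mm)
q [ 1.07  0.26 -1.2   2.03  0.28  1.03 -0.28]
turn(rad,tool) [-0.0023 -0.0004 -0.0218]  shift now axes cm [ 1.42 -0.21  3.72]  shift after turn cm [ 1.42 -0.19  3.72]
```

Call:
play_rows:
  targets: "1.4 -0.2 0 -0.002 0 -0.022 1;0 0 0 0 0 0 1;0 0 1.5 0 0 0 1;0 0 1 0 0 0 0.9;0 0 0 0 0 0 0.8;0 0 0 0 0 0 0.8"

```text
time: 35.33
position: [0.4689, 0.0086, 0.2244]
tool_rot: [2.206, 2.231, 0.001]
ft_force: [-0.0, 0.3, 0.4]
grip_width: 0.903
```

```bash
python3 plan.py 467.9 8.4 15 90.6
```

```text
t 35.33 tcp [468.9   8.6 224.4] tip z 42.4 yaw 90.64 tilt(deg) [ 0.18 -0.12] F [-0.   0.3  0.4] grip 0.903 (78.6 mm)
q [ 1.    0.31 -1.17  2.06  0.34  0.99 -0.34]
turn(rad,tool) [0.0032 0.0022 0.0007]  shift now axes cm [-0.01 -0.11  2.73]  shift after turn cm [-0.02 -0.1   2.74]
```

Call:
play_rows:
  targets: "0 -0.1 1 0.003 0.002 0.001 0.8;0 0 1.5 0 0 0 0.8;0 0 0.3 0 0 0 0.8;0 0 0 0 0 0 0.8;0 0 0 0 0 0 0.8"

```text
time: 35.95
position: [0.4679, 0.0085, 0.1942]
tool_rot: [-2.21, -2.232, 0.0]
ft_force: [-0.6, 0.8, 0.6]
grip_width: 0.899
```

```bash
python3 plan.py 467.9 8.4 3 90.6
```

```text
t 35.95 tcp [467.9   8.5 194.2] tip z 12.2 yaw 90.57 tilt(deg) [-0.02  0.02] F [-0.6  0.8  0.6] grip 0.899 (78.2 mm)
q [ 0.94  0.36 -1.12  2.08  0.41  0.94 -0.39]
turn(rad,tool) [-0.0004 -0.0004 -0.0005]  shift now axes cm [-0.01 -0.    0.92]  shift after turn cm [-0.01 -0.    0.92]
```

Call:
play_rows:
  targets: "0 0 0.4 0 0 0 0.7;0 0 0.3 0 0 0 0.6;0 0 0.2 0 0 0 0.55;0 0 0 0 0 0 0.5;0 0 0 0 0 0 0.5"

```text
time: 36.58
position: [0.4682, 0.0084, 0.1851]
tool_rot: [2.21, 2.232, 0.001]
ft_force: [0.1, 0.4, 0.3]
grip_width: 0.753
```

```bash
python3 plan.py 467.9 8.4 3 90.6
```

```text
t 36.58 tcp [468.2   8.4 185.1] tip z 3.1 yaw 90.55 tilt(deg) [ 0.04 -0.01] F [0.1 0.4 0.3] grip 0.753 (65.5 mm)
q [ 0.92  0.38 -1.1   2.09  0.43  0.92 -0.41]
turn(rad,tool) [ 0.0007  0.0002 -0.0008]  shift now axes cm [-0.   -0.03  0.01]  shift after turn cm [-0.   -0.03  0.01]
```

Call:
play_rows:
  targets: "0 -0.02 0 0 0 0 0.4;0 0 0 0 0 0 0.2;0 0 0 0 0 0 0.1;0 0 0 0 0 0 0.1;0 0 0 0 0 0 0.1"
  newtons: 25

```text
time: 37.2
position: [0.4681, 0.0084, 0.1852]
tool_rot: [2.21, 2.231, 0.001]
ft_force: [1.2, -0.5, -0.5]
grip_width: 0.686
```

Call:
play_rows:
  targets: "0 0 -0.5 0 0 0 0.1;0 0 -1 0 0 0 0.1;0 0 -3 0 0 0 0.1;0 0 -4 0 0 0 0.1;0 0 -4 0 0 0 0.1;0 0 -2 0 0 0 0.1;0 0 0 0 0 0 0.1"

```text
time: 38.08
position: [0.4672, 0.0097, 0.3354]
tool_rot: [-2.207, -2.235, 0.005]
ft_force: [-0.6, 0.1, -2.8]
grip_width: 0.686
```

```bash
python3 plan.py 643.7 150.4 140 113.5; python3 snap.py scene 266 170 50 g6
```

```text
t 38.08 tcp [467.2   9.7 335.4] tip z 153.4 yaw 90.71 tilt(deg) [-0.13 -0.1 ] F [-0.6  0.1 -2.8] grip 0.686 (59.7 mm)
q [ 1.23  0.06 -1.31  1.94  0.06  1.19 -0.1 ]
turn(rad,tool) [-0.0026  0.0013 -0.3978]  shift now axes cm [13.85 17.82  1.27]  shift after turn cm [ 5.87 21.79  1.34]
```

View pics/g6.png

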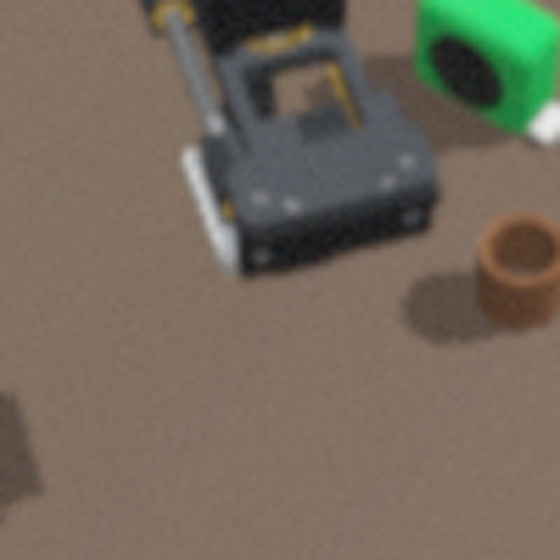

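The square is held, with its edge showing at crop (215,215). Joint 3 is near its limit, so I'll extend outwards first, which eases it.

Call:
play_rows:
  targets: "0 2 0.5 -0.003 0.001 0 0.1;0 3.5 0.5 0 0 0 0.1;0 4 0.5 0 0 0 0.1;0 3 0.3 0 0 0 0.1;0 0 0 0 0 0 0.1"

```text
time: 38.75
position: [0.5935, 0.0102, 0.3054]
tool_rot: [-2.203, -2.228, 0.02]
ft_force: [-0.9, 0.2, -2.7]
grip_width: 0.686
```

```bash
python3 plan.py 643.7 150.4 130 113.5
```

```text
t 38.75 tcp [593.5  10.2 305.4] tip z 123.4 yaw 90.64 tilt(deg) [-0.86 -0.19] F [-0.9  0.2 -2.7] grip 0.686 (59.7 mm)
q [ 0.8   0.51 -1.11  1.68  0.47  1.27 -0.4 ]
turn(rad,tool) [-1.540e-02  2.000e-04 -3.991e-01]  shift now axes cm [13.96  5.16 -0.78]  shift after turn cm [10.86 10.19 -0.66]
```

Call:
play_rows:
  targets: "0 0 -0.7 -0.015 0 -0.13 0.1;0 0 0 0 0 -0.135 0.1;0 0 0 0 0 -0.135 0.1;0 0 0 0 0 0 0.1"

```text
time: 39.25
position: [0.5896, 0.0117, 0.3064]
tool_rot: [-1.696, -2.633, 0.012]
ft_force: [-0.9, -0.6, -1.3]
grip_width: 0.681
```

```bash
python3 plan.py 643.7 150.4 130 113.5
```

```text
t 39.25 tcp [589.6  11.7 306.4] tip z 124.4 yaw 114.42 tilt(deg) [-0.67 -0.07] F [-0.9 -0.6 -1.3] grip 0.681 (59.2 mm)
q [ 0.86  0.55 -1.2   1.69  0.53  1.28 -0.03]
turn(rad,tool) [-0.0112 -0.0037  0.016 ]  shift now axes cm [10.4  10.65 -0.64]  shift after turn cm [10.56 10.49 -0.56]
```

Call:
play_rows:
  targets: "1.5 1.5 0 -0.011 -0.004 0.016 0.1;2.5 2.5 0 0 0 0 0.1;2.5 2.5 0 0 0 0 0.1;0 0 0 0 0 0 0.1"

```text
time: 39.75
position: [0.6218, 0.0982, 0.303]
tool_rot: [-1.738, -2.613, 0.008]
ft_force: [-0.7, 0.1, -2.1]
grip_width: 0.683
```

```bash
python3 plan.py 643.7 150.4 120 113.5
```

```text
t 39.75 tcp [621.8  98.2 303. ] tip z 121.0 yaw 112.73 tilt(deg) [-0.32 -0.13] F [-0.7  0.1 -2.1] grip 0.683 (59.4 mm)
q [ 0.63  0.62 -1.13  1.6   0.57  1.31 -0.2 ]
turn(rad,tool) [-0.006  -0.0002 -0.0134]  shift now axes cm [3.97 4.04 0.07]  shift after turn cm [3.91 4.09 0.1 ]
```

Call:
play_rows:
  targets: "2 2 0 -0.006 0 -0.013 0.1;1.5 1.6 0 0 0 0 0.1;0.3 0.3 0 0 0 0 0.1;0 0 0 0 0 0 0.1;0 0 0 0 0 0 0.1"

```text
time: 40.38
position: [0.6418, 0.1446, 0.2999]
tool_rot: [-1.737, -2.617, 0.013]
ft_force: [0.7, 0.2, -2.1]
grip_width: 0.686
```

```bash
python3 plan.py 643.7 150.4 100 113.5
```

```text
t 40.38 tcp [641.8 144.6 299.9] tip z 117.9 yaw 112.87 tilt(deg) [-0.31 -0.38] F [ 0.7  0.2 -2.1] grip 0.686 (59.7 mm)
q [ 0.5   0.67 -1.1   1.52  0.61  1.33 -0.26]
turn(rad,tool) [-0.0076  0.0039 -0.0111]  shift now axes cm [0.47 0.41 1.79]  shift after turn cm [0.46 0.4  1.79]
```

Call:
play_rows:
  targets: "0.45 0.4 0.3 -0.008 0.004 -0.011 0.1;0 0 0.5 0 0 0 0.1;0 0 0 0 0 0 0.1;0 0 0 0 0 0 0.1"

```text
time: 40.88
position: [0.6439, 0.1483, 0.2909]
tool_rot: [1.725, 2.625, -0.001]
ft_force: [0.5, -0.0, -2.1]
grip_width: 0.684
```

```bash
python3 plan.py 643.7 150.4 100 113.5; python3 snap.py scene 345 230 50 p6
```

```text
t 40.88 tcp [643.9 148.3 290.9] tip z 108.9 yaw 113.36 tilt(deg) [ 0.01 -0.04] F [ 0.5 -0.  -2.1] grip 0.684 (59.5 mm)
q [ 0.49  0.68 -1.1   1.53  0.62  1.31 -0.26]
turn(rad,tool) [-0.0001  0.0007 -0.0024]  shift now axes cm [0.2  0.06 0.89]  shift after turn cm [0.2  0.06 0.89]
```

View pics/p6.png

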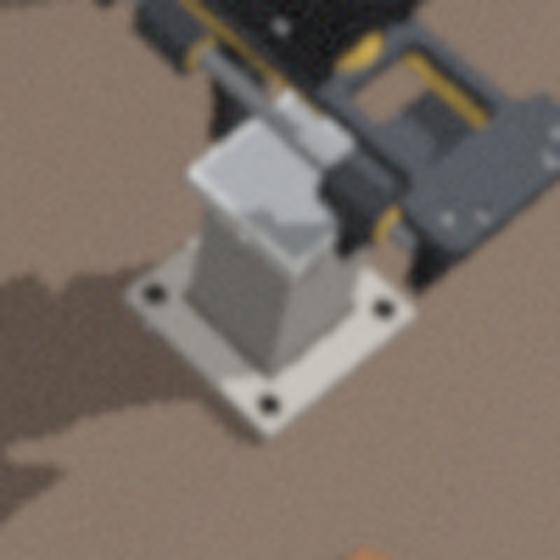

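The plate, with its corner at (300,265), is square over the tube. Lowering.

Call:
play_rows:
  targets: "0.2 0.06 0.3 0 0.001 -0.002 0.1;0 0 0.5 0 0 0 0.1;0 0 0.3 0 0 0 0.1;0 0 0 0 0 0 0.1;0 0 0 0 0 0 0.1"

```text
time: 41.55
position: [0.6436, 0.1506, 0.279]
tool_rot: [-1.722, -2.627, 0.0]
ft_force: [-0.7, -0.1, -2.5]
grip_width: 0.681
```

```bash
python3 plan.py 643.7 150.4 93 113.5
```

```text
t 41.55 tcp [643.6 150.6 279. ] tip z 97.0 yaw 113.49 tilt(deg) [-0.03  0.01] F [-0.7 -0.1 -2.5] grip 0.681 (59.3 mm)
q [ 0.49  0.69 -1.09  1.54  0.62  1.3  -0.27]
turn(rad,tool) [-0.0004 -0.0004 -0.0002]  shift now axes cm [-0.02 -0.    0.4 ]  shift after turn cm [-0.02 -0.    0.4 ]
```

Call:
play_rows:
  targets: "-0.02 0 0.15 0 0 0 0.1;0 0 0.1 0 0 0 0.1;0 0 0 0 0 0 0.1"

```text
time: 41.92
position: [0.6438, 0.1504, 0.2766]
tool_rot: [-1.723, -2.627, -0.0]
ft_force: [0.1, 0.3, -2.5]
grip_width: 0.685
```

Call:
play_rows:
  targets: "0 0 0.08 0 0 0 0.1;0 0 0 0 0 0 0.1"

```text
time: 42.18
position: [0.6438, 0.1504, 0.2758]
tool_rot: [-1.723, -2.627, -0.0]
ft_force: [-0.2, 0.1, -1.8]
grip_width: 0.685
```

Call:
play_rows:
  targets: "0 0 0.08 0 0 0 0.1;0 0 0 0 0 0 0.1"

```text
time: 42.42
position: [0.6439, 0.1504, 0.2753]
tool_rot: [1.723, 2.627, 0.001]
ft_force: [0.5, -0.4, -1.7]
grip_width: 0.689
```

Call:
play_rows:
  targets: "0 0 0.06 0 0 0 0.1;0 0 0 0 0 0 0.1"

```text
time: 42.68
position: [0.6439, 0.1505, 0.2753]
tool_rot: [1.723, 2.627, 0.001]
ft_force: [-0.7, -0.4, -1.8]
grip_width: 0.682
```

Call:
play_rows:
  targets: "0 0 0.1 0 0 0 0.1;0 0 0 0 0 0 0.1"

```text
time: 42.92
position: [0.6439, 0.1506, 0.2753]
tool_rot: [1.723, 2.626, 0.0]
ft_force: [-0.3, -0.2, -1.6]
grip_width: 0.682
```

Contact is firm at the expected height. Releasing and retreating.

Call:
play_rows:
  targets: "0 0 0 0 0 0 0.42;0 0 0 0 0 0 0.5;0 0 0 0 0 0 0.6;0 0 0 0 0 0 0.7;0 0 0 0 0 0 0.75;0 0 -0.5 0 0 0 0.75;0 0 -2 0 0 0 0.8;0 0 -4 0 0 0 1;0 0 -4 0 0 0 1;0 0 0 0 0 0 1"

```text
time: 44.18
position: [0.6439, 0.1515, 0.3883]
tool_rot: [1.72, 2.625, 0.008]
ft_force: [-0.3, 0.0, 0.1]
grip_width: 0.995
```

```bash
python3 plan.py 500 -50 200 113.5
```

```text
t 44.17 tcp [643.9 151.5 388.3] tip z 206.3 yaw 113.52 tilt(deg) [0.31 0.14] F [-0.3  0.   0.1] grip 0.995 (86.6 mm)
q [ 0.5   0.61 -1.15  1.42  0.55  1.46 -0.22]
turn(rad,tool) [ 0.0059 -0.0002  0.0004]  shift now axes cm [-12.73 -21.24   0.51]  shift after turn cm [-12.74 -21.23   0.63]
```

Call:
play_rows:
  targets: "-2 -1.4 0 0.006 0 0 1;-4 -2.8 0 0 0 0 1;-4 -2.8 0 0 0 0 1;-4 -2.8 0 0 0 0 1;-3 -2 0 0 0 0 1;0 0 0 0 0 0 1"

```text
time: 44.92
position: [0.6018, -0.0564, 0.3905]
tool_rot: [1.718, 2.629, 0.001]
ft_force: [-0.5, 0.5, 0.5]
grip_width: 0.999
```

```bash
python3 plan.py; python3 - <<'E'
from bench import ctrl
from h import *
for n in("scene","top"):
    d=ctrl.get_image(n);np.savez(n+"F.npz",**d);cv2.imwrite(f"pics/{n}F.png",d["pixels"])
E
python3 chk.py topF r 60 60 100 642.4 149.8 23.5;python3 chk.py sceneF r 60 60 100 644.4 150.2 23.5
```

```text
t 44.92 tcp [601.8 -56.4 390.5] tip z 208.5 yaw 113.67 tilt(deg) [ 0.08 -0.03] F [-0.5  0.5  0.5] grip 0.999 (86.9 mm)
q [ 0.97  0.5  -1.23  1.56  0.48  1.42  0.12]
topF [642.8 149.9] 23.0 51.2
 inner [642.9 149.8] 23.4 33.8
 depth n 1269 rect ((643.1134033203125, 150.13299560546875), (60.62411880493164, 60.01931381225586), 23.47905731201172) mean [642.8 149.8 100. ]
 z hist [(96, 197), (100, 239)]
sceneF [645.2 150.1] 23.3 14.0
 inner [644.7 150.4] 23.7 -0.5
 depth n 619 rect ((645.9845581054688, 149.31216430664062), (60.55131530761719, 61.5476188659668), 23.251785278320312) mean [647.1 148.5 100.2]
 z hist [(96, 93), (100, 112), (104, 3)]
```

View pics/topF.png

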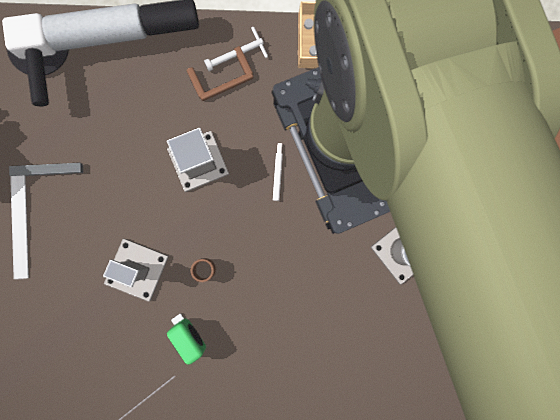

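View pics/sceneF.png

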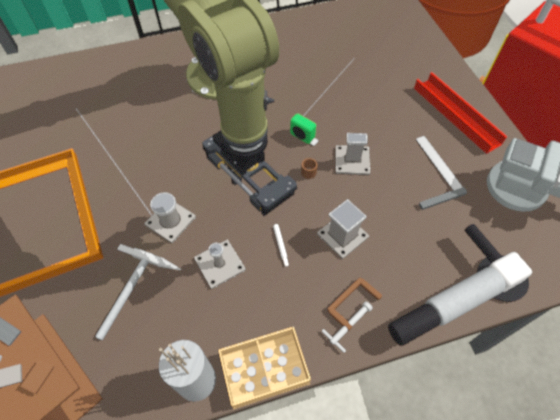

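All four caps are on: square (345,215), flat (357,140), large (163,203) and small (216,252) in the scene view. Last check is that the posts, offcut and pen have not moved, by refitting the bases and differencing against the first image.

```bash
python3 - <<'E'
from fit import *
sh2=[(1,rect(.0875,.0875)),(-1,rect(.0925,.0925))]
for n,p in dict(square=(.645,.150,23.5),large=(.4785,-.244,38),flat=(.4384,.2587,69.1),small=(.6303,-.1537,14.2)).items():
    for f in("scene0","sceneF"):
        q,v=fit(load(f+".npz"),sh2,.01,[p[0],p[1],np.radians(p[2])],False,.003);print(n,f,(q[:2]*1000).round(1),np.degrees(q[2]).round(1))
a,b=load("scene0.npz")["pixels"],load("sceneF.npz")["pixels"]
for n,(x0,x1,y0,y1) in dict(pen=(268,294,220,270),off=(296,322,155,182)).items():
    A,B=[cv2.cvtColor(i[y0:y1,x0:x1],cv2.COLOR_BGR2GRAY).astype(np.float32) for i in(a,b)]
    print(n,cv2.phaseCorrelate(A,B),"maxdiff",abs(A-B).max())
E
```

```text
square scene0 [645.3 150.1] 23.5
square sceneF [645.1 149.9] 23.7
large scene0 [ 479.2 -243.9] 37.5
large sceneF [ 479.4 -244.2] 38.2
flat scene0 [438.4 258.6] 69.1
flat sceneF [438.4 258.6] 69.1
small scene0 [ 630.5 -153.8] 14.2
small sceneF [ 630.4 -153.8] 14.1
pen ((0.3441095531579652, -0.06901834248066407), 0.7690865982903374) maxdiff 38.0
off ((0.6082190463668198, 0.6741917615964574), 0.9316134766786678) maxdiff 28.0
```

```bash
python3 - <<'E'
from h import *
for cam in("top","scene"):
  for f in("0","F"):
    d=load(cam+f+".npz");P=world(d)
    m=(abs(P[...,2]-.038)<.004)&(np.hypot(P[...,0]-.437,P[...,1]-.135)<.035);m2=(P[...,2]>.005)&(P[...,2]<.02)&(np.hypot(P[...,0]-.623,P[...,1]+.003)<.07)
    print(cam,f,m.sum(),(P[m][:,:2].mean(0)*1000).round(1),cv2.minEnclosingCircle((P[m][:,:2]*1000).astype(np.float32)),m2.sum(),(P[m2][:,:2].mean(0)*1000).round(1),cv2.fitLine((P[m2][:,:2]*1000).astype(np.float32),cv2.DIST_L2,0,.01,.01)[:2].ravel())
a,b=load("top0.npz")["pixels"],load("topF.npz")["pixels"]
for i in("top0","topF","scene0","sceneF"):
    g=load(i+".npz")["pixels"]; t=load(i[:-1]+"0.npz")["pixels"]
    for n,(x0,x1,y0,y1) in (dict(pen=(268,288,138,204),off=(188,218,256,284)) if i[0]=="t" else dict(pen=(270,292,222,268),off=(298,321,157,181))).items():
        A=t[y0:y1,x0:x1];big=g[y0-4:y1+4,x0-4:x1+4]
        r=cv2.matchTemplate(big,A,cv2.TM_CCOEFF_NORMED);print(i,n,cv2.minMaxLoc(r)[1:4:2])
E
```

```text
top 0 155 [438.4 133.2] ((438.8434143066406, 133.18798828125), 20.784812927246094) 333 [622.1  -1.6] [ 0.99841106 -0.05635059]
top F 151 [438.7 133.2] ((438.8312072753906, 133.33575439453125), 20.697940826416016) 336 [622.2  -1.3] [ 0.99809015 -0.06177409]
scene 0 76 [442.5 130.8] ((442.1529846191406, 133.2624053955078), 22.46285057067871) 202 [627.1  -3.9] [ 0.999031   -0.04401134]
scene F 73 [443.1 132.1] ((441.1911315917969, 132.1383056640625), 22.42535972595215) 199 [627.4  -3.3] [ 0.9971319 -0.0756835]
top0 pen (1.0, (4, 4))
top0 off (1.0, (4, 4))
topF pen (0.9985671043395996, (4, 4))
topF off (0.9567305445671082, (4, 4))
scene0 pen (1.0, (4, 4))
scene0 off (1.0, (4, 4))
sceneF pen (0.9943403005599976, (4, 4))
sceneF off (0.9779907464981079, (4, 4))
```

The bystanders have not moved, so I'm handing in.

```bash
python3 -c "
from bench import ctrl
print(ctrl.close_job(), ctrl.get_state()['time'])"
```

```text
the job is handed in; nothing more can be done
the job is handed in; nothing more can be done
```

All four caps lie flat and centred on their posts, and I handed the job in at about 45 s of robot time. I took the stack apart from the top down. Each plate went down in small steps until it touched the rim at the expected height, and only then was it released.

Final checks, all from top-camera fits:

| Cap | Cap centre (mm) | Post centre (mm) | Cap turn | Tube turn |
|---|---|---|---|---|
| Small disc | 628.2, −153.9 | 628.3, −153.8 | – | – |
| Flat | 435.6–436.2, 258.5 | 436.1, 258.5 | about 69° | 69.2° |
| Large disc | 475.9, −244.8 | 476.5, −244.7 | – | – |
| Square | 642.8, 149.8 | 642.4, 149.8 | about 23.3° | 23.5° |

- **Seating:** every cap top read at its rim height plus 10 mm.
- **Posts:** the refitted bases agree with the start to about 0.3 mm.
- **Pen and offcut:** template matching shows no shift, and the top-camera depth fits agree to about 0.3 mm.

Two checks disagreed:
- **Camera calibration:** the scene camera reads about 1–2 mm further out in x than the top camera. It affects post and cap alike, so their centring is unaffected.
- **Offcut:** one rough image-shift check gave about 0.6 px, and the scene camera's coarse depth fit wandered by about 1 mm. I put both down to changed shadow, since the other fits show no movement.

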